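# Weigh the twine left on the roll

## Robot

A 7-joint arm with a two-finger parallel gripper is mounted at the origin on the work surface. World frame = base frame: x ahead of the robot, y to its left, z up, the work surface at z = 0. Lengths are in m, angles in rad, forces in N, time in s.
With the tool pointing down it reaches from about 0.4 to 0.85 m from the base axis. Payload 10.4 kg.
Tool frame: the origin (TCP) lies at the very end of the fingers, on their centre line; the grasp point (between the pads) lies 19 mm behind it; y points along the fingers, x is the direction in which the jaws open and shut, and the axes are right-handed (so a half turn about y gives the same grasp; the last joint's range is limited). The gripper opens to 87 mm and grips with 3 to 60 N. Pads are 19 mm wide; open, the fingers measure 117 mm over their backs; the gripper's body (75 mm by 190 mm) begins 51 mm behind the grasp point.
Start: joints at [-1.271, 0.332, -0.065, 1.46, 0.022, 1.35, -0.088], TCP at [0.198, 0.593, 0.223] pointing down, gripper open.
Joint ranges: [-2.6, 2.6], [-0.5, 2.12], [-1.47, 1.34], [0.16, 2.42], [-1.27, 4.41], [0.06, 2.06], [-2.6, 2.6]. Speed limits (rad/s): [2.22, 2.22, 2.79, 2.79, 3.14, 3.14, 3.14].

## Interface

Orientations are given as a unit quaternion [x, y, z, w].
In Python, from bench import readout, vision, r gives the robot as it stands.
- The arm moves only by the tool arm_command, never from a script. Its argument "targets" is a list that holds one entry, the list of rows, each a list of 6 numbers: the shift along the tool's x, y, z in m, then the turn, a rotation vector about the tool's x, y, z in degrees. A call has 1 to 12 rows; each row shifts and turns the commanded pose from where the row before left it, along the tool's axes as they then stand; what a row does not reach is not made up. A row lasts 1/12 s, in which the tool goes at most 41.7 mm and 7.16 degrees, less where a joint would pass 70% of its speed; a pose out of reach is approached as far as the arm can. A call is refused whole if a number of a shift passes 0.0417 or a number of a turn 7.16, either way. A call with a gripper value outside its range is refused whole. "hand" is the opening, from 0 (shut) to 1 (fully open), set as the call begins (left out, the last holds). The fingers move at their own pace and stop on an object; "grip_force" is the grip in N (left out, the last holds). Time passes only in rows, so rows that do not move let the fingers close. It gives the time, the measured TCP pose, the force and the opening at its end, in the units of the state.
- readout.read_state(): the state, without advancing time (a new reading comes with each control period).
- vision.camera(name): name is "scene" or "top" or "wrist"; returns a dict with "pixels" (384x512x3 uint8, blue, green, red), "fovy" (degrees; the focal length in pixels is half the picture's height over the tangent of half this angle, whatever the lens; pixels are square), "cx", "cy" (the principal point, pixels), "R" (3x3) and "t" (3): a world point X has camera coordinates R X + t; the wrist camera has in their place "mount" (4x4, takes a point from camera to tool coordinates, whose origin is the TCP and whose axes are the tool frame's). Camera axes: x right, y down, z forward; pixel columns grow to the right and rows downward; lengths in m; the calibration is good to about 2 mm. A picture is of the moment at which its call begins: read the wrist's pose just before it. There is no depth.
- r.close_job(): hands the job in, once; it reports no verdict.
The state is a dict: "time": time; "joint_positions": joint angles; "joint_vel": joint speeds; "joint_torque": joint torques, N m; "ee_pos": TCP position; "eef_rot": TCP orientation; "ft_force": force on the tool from outside, world axes, zero at the start; "torque": the same for the moment, N m; "width": finger opening in m.
Only numpy, scipy, OpenCV 4.12 (cv2) and the standard library are available. Lean on these libraries where they do the work, as an engineer would, in place of code of your own. Each camera call takes 0.05 s, during which the arm holds its last target.

## Task

Find out how much kitchen twine is left: slide the roll up off the post of its stand and set it down upright, without dropping it, in the middle of the rimmed dish of the balance. Then stand the big brass weight, and the small one too only if needed, on the flat plate at the other end, so that the beam floats as near level as these weights can bring it; a weight that is not needed stays standing on the chopping board. Do not shift or knock over the garlic press, the cup, the masher or the bowl.

Things in the scene. Friction and masses are not known exactly. Their poses are not given: they have to be found in the camera images.
- stand: Fixed twine stand. Round dark steel base, 100 mm across, 20 mm high; a wooden post, 22 mm across, rises from its centre to 125 mm above the table (tapered over the top 10 mm). A thin steel guide rod with a ball end, 12 mm across at most, stands beside it, 60 mm from the post's axis along the stand's own -y, up to 122 mm above the table. Origin: centre of the base's underside, on the table; z up.
- post_top (a point): Top centre of the stand's post, 125 mm above the table.
- roll: Roll of beige twine wound on a tube, a rigid upright hollow cylinder 66 mm across and 95 mm high, bore 29 mm; it sits loosely over the post with its underside on the stand's base (20 mm above the table). It weighs somewhere between 185 and 325 g. Origin: centre of its underside; z along its axis, up.
- balance: Fixed kitchen beam balance, white base 110 mm (x) by 190 mm (y) by 30 mm; a short pillar carries the beam's pivot 75 mm above the table. Behind (-x of) a black pointer stands a white scale card, 64 mm wide, its top 160 mm above the table, at the middle. The rimmed dish is carried 115 mm along the balance's own +y from the middle, the flat weight plate 115 mm along its -y. Origin: centre of the base's underside; z up.
- beam (a joint): Tilt of the beam, rad: 0 level, positive dish down and plate up; stops at -0.13 and +0.13 (each pan then moves 15 mm up or down). Springy and damped: about 0.0115 rad for each 10 g of difference, so it floats off the stops within about 110 g; it settles in about 1 s. The pans stay horizontal, and it does not matter where on a pan the load stands. Empty it reads 0.
- dish_floor (a point): Centre of the dish's inner floor (flat over 110 mm, steel), 100 mm above the table when level; it moves with the beam. The dish's rim is 130 mm across and stands 10 mm above the floor. z up.
- plate_top (a point): Centre of the top of the flat, rimless, round steel weight plate, 100 mm across, 100 mm above the table when level; it moves with the beam. z up.
- weight_big: Larger brass weight, 200 g, turned in one piece, 65 mm high: round body 33 mm across up to 34 mm, then a 12 mm neck, then a grip knob 22 mm across from 49 to 62 mm above its underside. Stands on the chopping board. Origin: centre of its underside; z up.
- weight_small: Smaller brass weight, 100 g, 60 mm high: round body 25 mm across up to 29 mm, a 12 mm neck, then a grip knob 22 mm across from 44 to 57 mm above its underside. Stands on the chopping board. Origin: centre of its underside; z up.
- board: Fixed walnut chopping board, 260 mm (x) by 180 mm (y) by 20 mm. The two weights stand on its +y half in either order, the garlic press lies on its -y half. Origin: centre of its underside, on the table; z up.
- press: Stainless garlic press lying on the board along its own x, about 190 mm long and 38 mm wide: round basin and hinge at +x, lower handle flat, the long lever raised, rising from 45 mm above the board at the hinge to 100 mm at its -x end. Leave alone. Origin: under its middle, at the board's top.
- cup: Pale green ceramic cup, 72 mm across the mouth, 82 mm high, close beside the roll on the stand's +x side. Leave alone. Origin: centre of its underside; z up.
- masher: Wooden masher standing on its head, between the robot and the balance: head 68 mm across, handle 30 mm across, 205 mm high. Leave alone. Origin: centre of its underside; z up.
- bowl: Red plastic bowl, 144 mm across, 62 mm high, on the table beyond the balance. Leave alone. Origin: centre of its underside; z up.
There are look-alikes about, which are no part of the job. What is shaped like the roll but blue is not meant.

How it is judged:
On the way, in this order (a step that is already met when the one before it is completed fails the run):
1. the roll is slid up clear of the top of the post (z of roll in the frame of post_top above 0.003 m and contact force between the fingers and roll above 0.5 N), for 0.02 s.
2. the roll is set on (within 12 mm of) the dish floor while still held (z of roll in the frame of dish_floor below 0.012 m and horizontal distance between roll and dish_floor below 0.035 m and contact force between the fingers and roll above 0.5 N), for 0.02 s.
At the end, for the whole second after the job is handed in: Roll upright on the dish floor within 30 mm of its centre; big weight upright on the plate within 45 mm of its centre; small weight upright there or on the board (all within 0.12 rad); beam within 0.075 rad of level (about 65 g); all at rest (below 0.02 m/s, 0.05 rad/s) (z of roll in the frame of dish_floor between -0.005 and 0.006 m and horizontal distance between roll and dish_floor below 0.03 m and angle between each of roll, weight_big's own z axis and vertical below 0.12 rad and z of weight_big in the frame of plate_top between -0.005 and 0.006 m and horizontal distance between weight_big and plate_top below 0.045 m and ((z of weight_small in the frame of plate_top between -0.005 and 0.006 m and horizontal distance between weight_small and plate_top below 0.045 m and angle between weight_small's own z axis and vertical below 0.12 rad) or (z of weight_small in the frame of board between 0.015 and 0.026 m and angle between weight_small's own z axis and vertical below 0.12 rad)) and value of joint beam between -0.075 and 0.075 rad and velocity of joint beam between -0.05 and 0.05 rad/s and linear speed of each of roll, weight_big, weight_small below 0.02 m/s); the robot touches nothing.
It fails at once if the garlic press is shifted by more than 30 mm or tipped by more than 0.35 rad (distance of press from where it was at the start of the episode above 0.03 m or angle between press's own z axis and vertical above 0.35 rad).
It fails at once if the green cup is shifted by more than 30 mm or tipped by more than 0.35 rad (distance of cup from where it was at the start of the episode above 0.03 m or angle between cup's own z axis and vertical above 0.35 rad).
It fails at once if the wooden masher is shifted by more than 30 mm or tipped by more than 0.35 rad (distance of masher from where it was at the start of the episode above 0.03 m or angle between masher's own z axis and vertical above 0.35 rad).
It fails at once if the red bowl is shifted by more than 30 mm or tipped by more than 0.35 rad (distance of bowl from where it was at the start of the episode above 0.03 m or angle between bowl's own z axis and vertical above 0.35 rad).
It also fails if it takes over 72 s, if anything falls off the work surface, if the arm or the gripper's body presses on something with over 40 N, if the wrist force passes 120 N, or if a joint passes its speed limit or range.

## Working session

There is one attempt and no reset: what is moved stays moved. The work goes in short steps, Python scripts to look and compute and a tool call to move; the robot and the scene stay as the last step left them, time stands still between calls to the robot, and variables do not carry over. Pictures are saved under pics/ and viewed, and the job is handed in when it is done.

Besides the shell and the picture viewer there is one more tool, called as name(argument=value, ...), one argument or row to a line, values as JSON. arm_command: Moves the arm, as the interface text tells. Its arguments: {"type":"object","properties":{"targets":{"type":"array","items":{"type":"array","items":{"type":"array","items":{"type":"number"}}}},"hand":{"type":"number"},"grip_force":{"type":"number"}},"required":["targets"]}

```bash
mkdir -p pics; ls
python3 - <<'E'
from bench import readout, vision, r
import cv2
s=readout.read_state(); print({k:(v if isinstance(v,float) else [round(float(x),3) for x in (v if hasattr(v,'__len__') else [v])]) for k,v in s.items()})
for n in ["scene","top","wrist"]:
    c=vision.camera(n); cv2.imwrite(f"pics/{n}0.png",c["pixels"])
    print(n,{k:v for k,v in c.items() if k!="pixels"})
print(readout.read_state()['time'])
E
```

```text
pics
{'time': 0.0, 'joint_positions': [-1.271, 0.333, -0.065, 1.461, 0.022, 1.35, -0.088], 'joint_vel': [0.002, -0.0, 0.001, -0.001, 0.001, 0.001, 0.001], 'joint_torque': [0.0, -62.326, 0.025, -38.99, -0.061, 0.04, 0.0], 'ee_pos': [0.198, 0.592, 0.222], 'eef_rot': [0.574, 0.413, -0.414, -0.574], 'ft_force': [-0.849, 0.213, -0.893], 'torque': [0.041, 0.03, -0.011], 'width': 0.0869401952575992}
scene {'fovy': 46.86281231551028, 'cx': 257.4097919214623, 'cy': 187.7837856353793, 'R': array([[ 0.52824664,  0.84908943,  0.00161872],
       [ 0.55093977, -0.34130601, -0.76156128],
       [-0.64608116,  0.403184  , -0.64809089]]), 't': array([-0.33876666, -0.22382259,  1.80776528])}
top {'fovy': 51.6338275420358, 'cx': 252.6380407313329, 'cy': 186.4375123464698, 'R': array([[ 0.02947921, -0.99954166, -0.00688832],
       [-0.98599107, -0.02794633, -0.16444031],
       [ 0.16417243,  0.01163939, -0.98636298]]), 't': array([0.01918004, 0.59883326, 1.06497836])}
wrist {'fovy': 60.25174042121899, 'cx': 252.3775479726986, 'cy': 186.53600671148112, 'mount': array([[ 9.99999897e-01, -1.01906058e-04,  4.41421089e-04,
         5.62436632e-04],
       [-4.52734117e-04, -2.60086289e-01,  9.65585272e-01,
        -1.62510308e-01],
       [ 1.64085846e-05, -9.65585373e-01, -2.60086309e-01,
         7.02721332e-02],
       [ 0.00000000e+00,  0.00000000e+00,  0.00000000e+00,
         1.00000000e+00]])}
0.15
```

View pics/scene0.png

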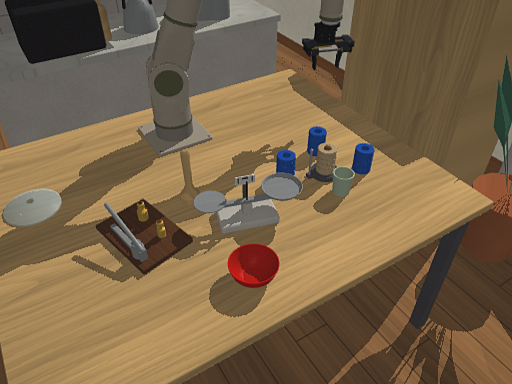

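View pics/top0.png

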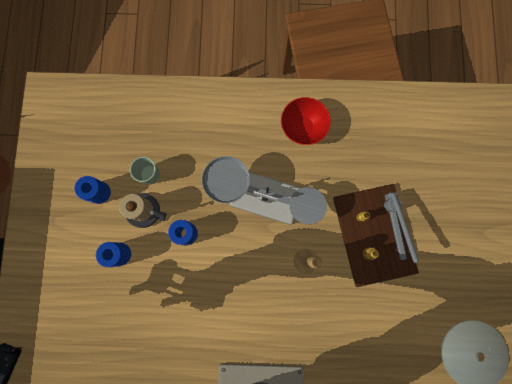

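View pics/wrist0.png

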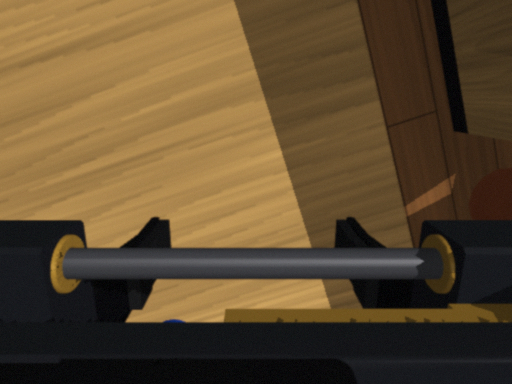

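The layout is clear: the beige roll is at top-view pixel (131,206), the cup at (144,170), the dish at (227,180), the plate at (308,206), the weights at (363,216) and (372,253), and the masher at (313,262). Next I'll zoom in and measure.

```bash
cat > h.py <<'E'
import numpy as np, cv2
from bench import readout, vision, r
from scipy.spatial.transform import Rotation as Rot
def cam(n):
    s=readout.read_state(); c=vision.camera(n); c['f']=c['pixels'].shape[0]/2/np.tan(np.radians(c['fovy'])/2)
    if n=='wrist':
        T=np.eye(4);T[:3,:3]=Rot.from_quat(s['eef_rot']).as_matrix();T[:3,3]=s['ee_pos']
        W=T@c['mount'];c['R']=W[:3,:3].T;c['t']=-W[:3,:3].T@W[:3,3]
    return c
def ray(c,u,v):
    d=np.array([(u-c['cx'])/c['f'],(v-c['cy'])/c['f'],1.]);d=c['R'].T@d;o=-c['R'].T@c['t'];return o,d/np.linalg.norm(d)
def onz(c,u,v,z):
    o,d=ray(c,u,v);return o+d*(z-o[2])/d[2]
def proj(c,X):
    p=c['R']@np.asarray(X,float)+c['t'];return c['f']*p[0]/p[2]+c['cx'],c['f']*p[1]/p[2]+c['cy']
def crop(c,name,u0,v0,u1,v1,k):
    cv2.imwrite('pics/'+name,cv2.resize(c['pixels'][v0:v1,u0:u1],None,fx=k,fy=k,interpolation=cv2.INTER_CUBIC))
E
python3 - <<'E'
from h import *
print(Rot.from_quat(readout.read_state()['eef_rot']).as_matrix().round(3))
c=cam('top'); crop(c,'t1.png',60,140,260,290,4); crop(c,'t2.png',200,140,430,300,3)
s=cam('scene'); crop(s,'s1.png',180,110,390,240,3); crop(s,'s2.png',90,140,290,290,3)
E
```

```text
[[ 0.317 -0.    -0.948]
 [ 0.948 -0.001  0.317]
 [-0.001 -1.    -0.   ]]
```

View pics/t1.png

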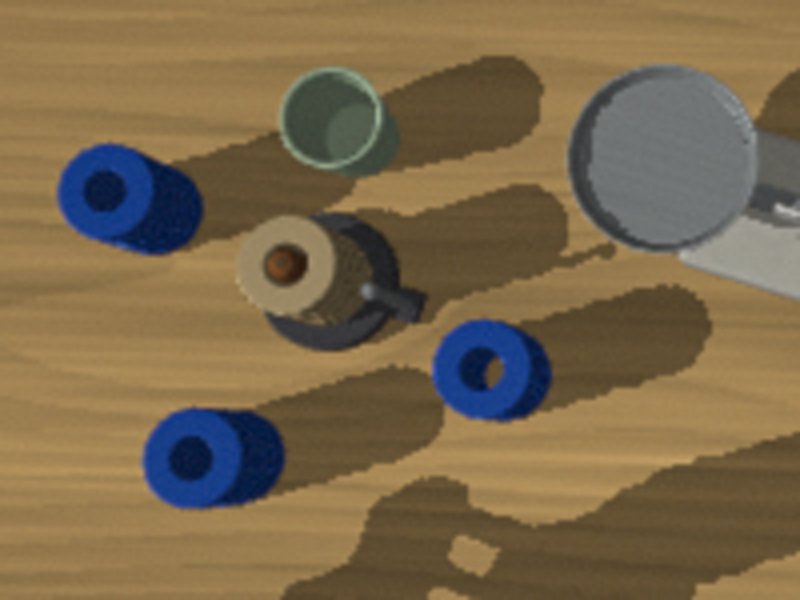

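View pics/t2.png

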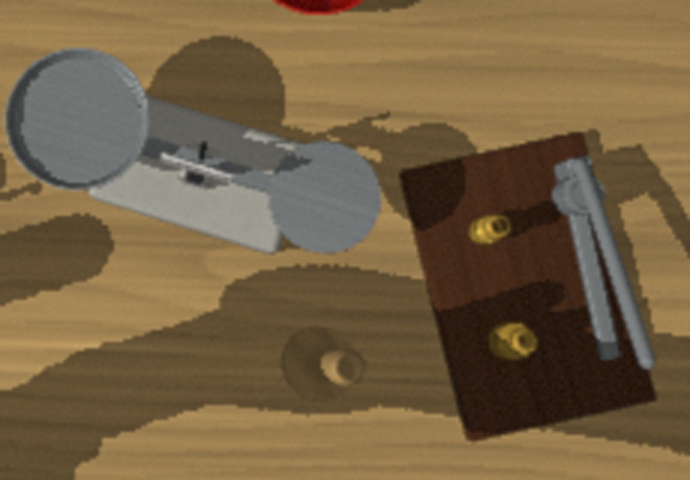

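View pics/s1.png

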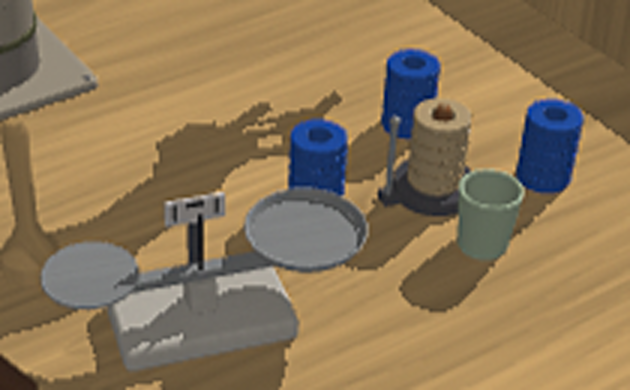

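View pics/s2.png

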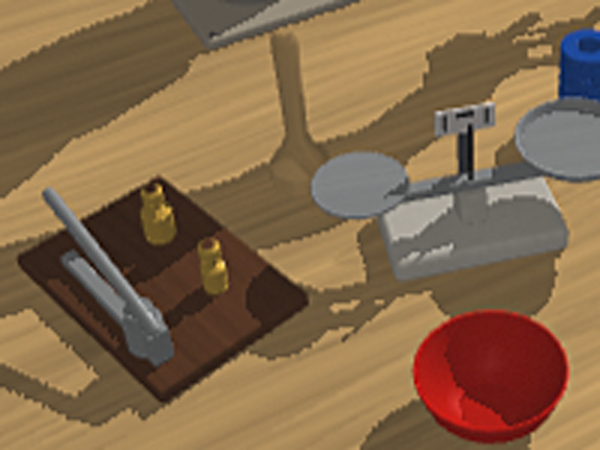

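Run:
```python
from h import *
c=cam('top'); s=cam('scene')
T1=lambda x,y:(60+x/4-.375,140+y/4-.375); T2=lambda x,y:(200+x/3-.33,140+y/3-.33)
def P(n,uv,z): print(n,np.round(onz(c,*uv,z),3))
# roll by color (beige) near
hsv=cv2.cvtColor(c['pixels'],cv2.COLOR_BGR2HSV)
P('roll',T1(286,265),.115);P('rod',T1(370,291),.119);P('stand base',T1(332,281),.02);P('cup',T1(331,119),.082)
for b in [(107,192),(194,458),(484,370)]: P('blue',T1(*b),.095)
P('dish rim',T2(77,119),.11);P('plate',T2(326,197),.1);P('masher',T2(343,369),.205)
for q in [(498,226),(522,341)]: P('knob',T2(*q),.08)
for q in [(490,230),(513,342)]: P('mid',T2(*q),.05)
for q in [(402,171),(585,133),(655,398),(472,438)]: P('board',T2(*q),.02)
P('bowl',T2(315,-57),.062)
# scene
S1=lambda x,y:(180+x/3-.33,110+y/3-.33); S2=lambda x,y:(90+x/3-.33,140+y/3-.33)
def Q(n,uv,z): print('S',n,np.round(onz(s,*uv,z),3))
Q('roll',S1(441,115),.115);Q('dish',S1(307,228),.11);Q('plate',S1(90,274),.1);Q('rod',S1(395,122),.119);Q('masher',S2(286,38),.205)
Q('near knob big',S2(153,188),.082);Q('near knob',S2(153,188),.077);Q('far knob s',S2(209,244),.077);Q('far knob b',S2(209,244),.082);Q('cup',S1(491,190),.082)
```

```text
roll [0.526 0.353 0.115]
rod [0.511 0.296 0.119]
stand base [0.526 0.35  0.02 ]
cup [0.632 0.341 0.082]
blue [0.575 0.484 0.095]
blue [0.4   0.41  0.095]
blue [0.463 0.223 0.095]
dish rim [0.605 0.109 0.11 ]
plate [ 0.543 -0.113  0.1  ]
masher [ 0.396 -0.114  0.205]
knob [ 0.524 -0.27   0.08 ]
knob [ 0.422 -0.29   0.08 ]
mid [ 0.523 -0.271  0.05 ]
mid [ 0.421 -0.291  0.05 ]
board [ 0.58  -0.196  0.02 ]
board [ 0.622 -0.372  0.02 ]
board [ 0.374 -0.429  0.02 ]
board [ 0.333 -0.26   0.02 ]
bowl [ 0.79  -0.106  0.062]
S roll [0.532 0.349 0.115]
S dish [0.613 0.108 0.11 ]
S plate [ 0.548 -0.112  0.1  ]
S rod [0.52  0.292 0.119]
S masher [ 0.417 -0.122  0.205]
S near knob big [ 0.423 -0.288  0.082]
S near knob [ 0.417 -0.287  0.077]
S far knob s [ 0.524 -0.269  0.077]
S far knob b [ 0.529 -0.27   0.082]
S cup [0.64  0.338 0.082]
```

Both views agree to about 6 mm. The dish–plate distance comes out at 230 mm and post–rod at 59 mm, matching the given sizes. I'll grasp with the jaws at about 30° in world, clear of both rod and cup. First I'll turn, then head toward the roll.

arm_command(
  targets=[
    [[0, 0, 0, 0, 6.9, 0], [0, 0, 0, 0, 6.9, 0], [0, 0, 0, 0, 6.9, 0], [0, 0, 0, 0, 6.9, 0], [0, 0, 0, 0, 6.9, 0], [0, 0, 0, 0, 6.9, 0], [0.011, 0, -0.025, 0, 0, 0], [0.011, 0, -0.025, 0, 0, 0], [0.011, 0, -0.025, 0, 0, 0], [0.011, 0, -0.025, 0, 0, 0], [0.011, 0, -0.025, 0, 0, 0], [0.011, 0, -0.025, 0, 0, 0]],
  ],
  hand=1,
)

```text
time: 1.35
ee_pos: [0.3315, 0.4952, 0.2227]
eef_rot: [-0.683, -0.184, 0.184, 0.683]
ft_force: [1.2, 1.0, -0.6]
width: 0.0872
```

```bash
cat >> h.py <<'E'
def plan(tx,ty,tz,a=None):
    s=readout.read_state();M=Rot.from_quat(s['eef_rot']).as_matrix();p=np.array(s['ee_pos'])
    a0=np.degrees(np.arctan2(M[1,0],M[0,0]))
    print('t',round(s['time'],2),'p',p.round(4),'a',round(a0,1),'tilt',np.degrees(np.arccos(-M[2,1])).round(2),'w',round(s['width'],4),'F',np.round(s['ft_force'],1))
    print('yaw turn about y',None if a is None else round(a0-a,1))
    a=np.radians(a0 if a is None else a);dx,dy,dz=np.array([tx,ty,tz])-p
    print('tool shift after turn',round(dx*np.cos(a)+dy*np.sin(a),4),round(-dz,4),round(-dx*np.sin(a)+dy*np.cos(a),4))
E
python3 -c "
from h import *
plan(.528,.351,.2,30)"
```

```text
t 1.35 p [0.3315 0.4952 0.2227] a 30.1 tilt 0.01 w 0.0872 F [ 1.2  1.  -0.6]
yaw turn about y 0.1
tool shift after turn 0.0981 0.0227 -0.2231
```

arm_command(
  targets=[
    [[0.0125, 0, -0.028, 0, 0, 0], [0.0125, 0, -0.028, 0, 0, 0], [0.0125, 0, -0.028, 0, 0, 0], [0.0125, 0, -0.028, 0, 0, 0], [0.0125, 0, -0.028, 0, 0, 0], [0.0125, 0, -0.028, 0, 0, 0], [0.0125, 0, -0.028, 0, 0, 0], [0.0105, 0, -0.027, 0, 0, 0], [0, 0, 0, 0, 0, 0], [0, 0, 0, 0, 0, 0], [0, 0, 0, 0, 0, 0]],
  ],
)

```text
time: 2.27
ee_pos: [0.5266, 0.353, 0.2224]
eef_rot: [-0.683, -0.184, 0.184, 0.683]
ft_force: [-0.3, 0.1, 0.3]
width: 0.0872
```

```bash
python3 -c "
from h import *
plan(.528,.351,.2,30)
c=cam('top');crop(c,'t3.png',60,130,260,280,4)
c=cam('wrist');cv2.imwrite('pics/w1.png',c['pixels'])
print(proj(c,[.528,.351,.115]))
"
```

```text
t 2.27 p [0.5266 0.353  0.2224] a 30.1 tilt 0.04 w 0.0872 F [-0.3  0.1  0.3]
yaw turn about y 0.1
tool shift after turn 0.0002 0.0224 -0.0024
(np.float64(251.58673057427472), np.float64(188.06331394025705))
```

View pics/w1.png

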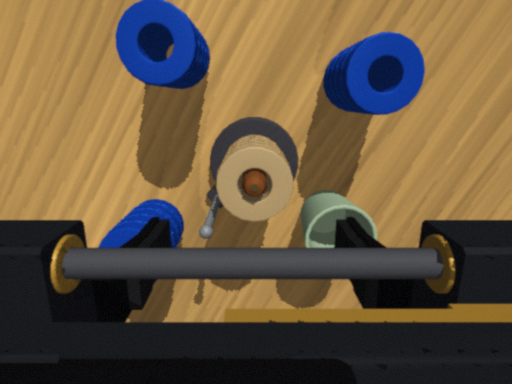

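View pics/t3.png

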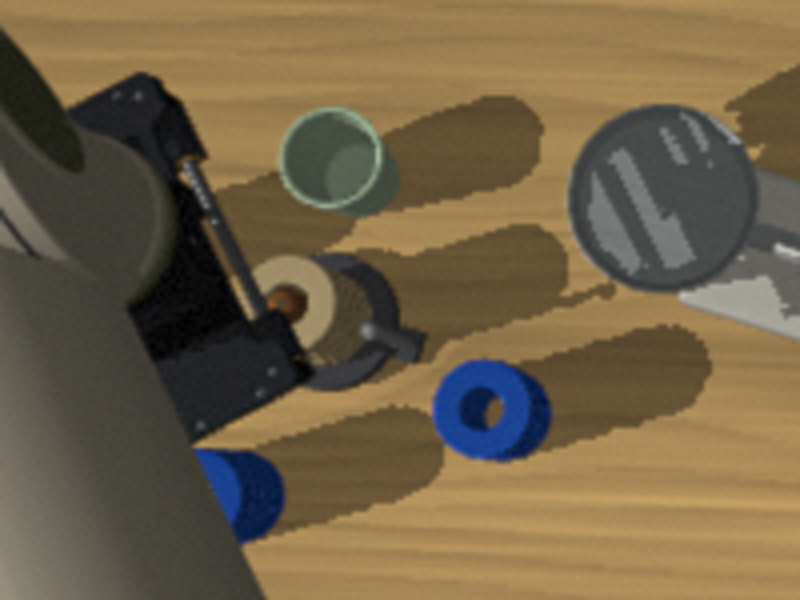

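```bash
python3 -c "
from h import *
c=cam('wrist')
p=c['pixels'];hsv=cv2.cvtColor(p,cv2.COLOR_BGR2HSV)
print(hsv[179,225],hsv[150,235],hsv[180,285],hsv[110,250])
for uv in [(254.5,179),(254.5,183)]: print(onz(c,*uv,.115).round(4), onz(c,*uv,.125).round(4))
print(proj(c,[.528,.351,.125]),proj(c,readout.read_state()['ee_pos']))
for dx,dy in [(.033,0),(-.033,0),(0,.033),(0,-.033)]: print(proj(c,[.528+dx,.351+dy,.115]))
crop(c,'w2.png',190,110,320,250,5)
"
```

```text
[ 19 101 174] [ 18 112 157] [ 19 101 176] [ 18 140 162]
[0.526  0.3592 0.115 ] [0.5247 0.3613 0.125 ]
[0.5278 0.3562 0.115 ] [0.5264 0.3584 0.125 ]
(np.float64(251.60379492896584), np.float64(191.52823586570804)) (np.float64(250.69711332917603), np.float64(236.0353193694036))
(np.float64(284.8147604712614), np.float64(206.94275181236972))
(np.float64(217.3951275024683), np.float64(169.06745930968978))
(np.float64(271.76915158557955), np.float64(154.9202595096611))
(np.float64(232.5134566944085), np.float64(219.96110373454457))
```

View pics/w2.png

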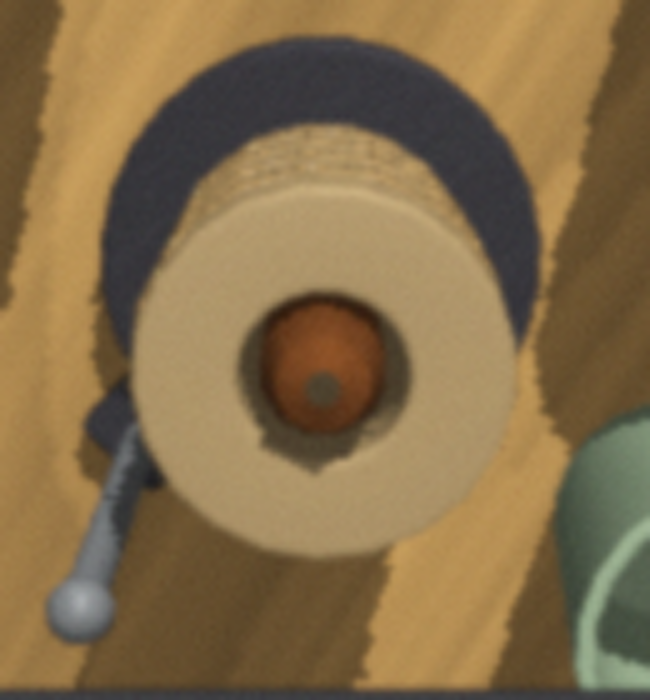

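The wrist view puts the roll centre at pixel (254.6,183.6), about (0.528, 0.354), which is within 2 mm of the TCP. The jaws are clear of the rod and cup, so I'll go down.

arm_command(
  targets=[
    [[0.001, 0.02, 0, 0, 0, 0], [0, 0.02, 0, 0, 0, 0], [0, 0.02, 0, 0, 0, 0], [0, 0.02, 0, 0, 0, 0], [0, 0.02, 0, 0, 0, 0], [0, 0.02, 0, 0, 0, 0], [0, 0.011, 0, 0, 0, 0], [0, 0.01, 0, 0, 0, 0], [0, 0, 0, 0, 0, 0], [0, 0, 0, 0, 0, 0]],
  ],
)

```text
time: 3.25
ee_pos: [0.5281, 0.3532, 0.082]
eef_rot: [-0.683, -0.184, 0.184, 0.683]
ft_force: [0.2, 0.5, 0.3]
width: 0.0871
```

```bash
python3 -c "
from h import *
plan(.5275,.3535,.08)
c=cam('wrist');cv2.imwrite('pics/w3.png',c['pixels'])
c=cam('scene');crop(c,'s3.png',230,90,400,220,4)
"
```

```text
t 3.25 p [0.5281 0.3532 0.082 ] a 30.1 tilt 0.02 w 0.0871 F [0.2 0.5 0.3]
yaw turn about y None
tool shift after turn -0.0003 0.002 0.0005
```

View pics/w3.png

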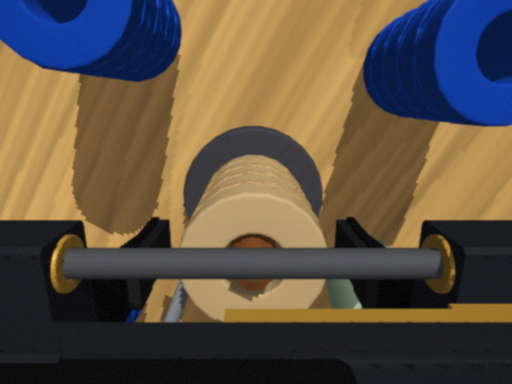

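View pics/s3.png

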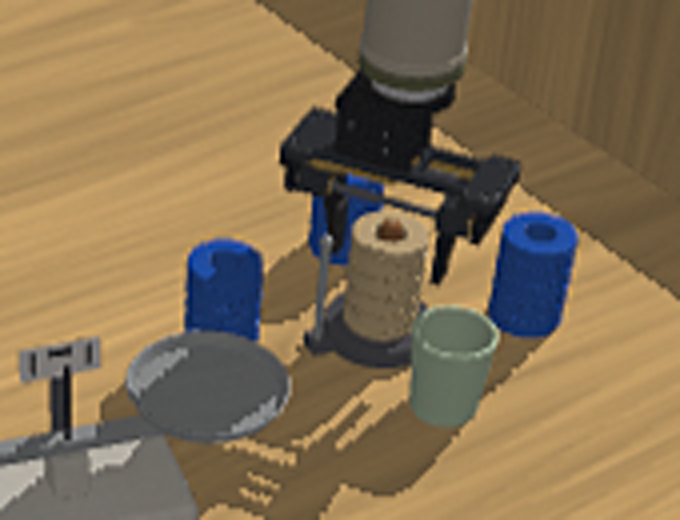

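The roll sits centred between the fingers (about column 256), and the fingers are clear of the rod and cup. Closing on it now.

arm_command(
  targets=[
    [[0, 0.004, 0, 0, 0, 0], [0, 0, 0, 0, 0, 0], [0, 0, 0, 0, 0, 0], [0, 0, 0, 0, 0, 0], [0, 0, 0, 0, 0, 0], [0, 0, 0, 0, 0, 0], [0, 0, 0, 0, 0, 0], [0, 0, 0, 0, 0, 0], [0, 0, 0, 0, 0, 0], [0, 0, 0, 0, 0, 0]],
  ],
  hand=0,
  grip_force=25,
)

```text
time: 4.18
ee_pos: [0.5283, 0.3529, 0.0778]
eef_rot: [-0.683, -0.184, 0.183, 0.683]
ft_force: [0.2, 1.8, 2.3]
width: 0.0653
```

arm_command(
  targets=[
    [[0, -0.006, 0, 0, 0, 0], [0, -0.012, 0, 0, 0, 0], [0, -0.015, 0, 0, 0, 0], [0, -0.015, 0, 0, 0, 0], [0, -0.015, 0, 0, 0, 0], [0, -0.015, 0, 0, 0, 0], [0, -0.015, 0, 0, 0, 0], [0, -0.015, 0, 0, 0, 0], [0, -0.015, 0, 0, 0, 0], [0, -0.01, 0, 0, 0, 0], [0, -0.007, 0, 0, 0, 0], [0, 0, 0, 0, 0, 0]],
  ],
)

```text
time: 5.18
ee_pos: [0.5286, 0.353, 0.2193]
eef_rot: [-0.683, -0.184, 0.183, 0.683]
ft_force: [0.3, 0.6, -3.3]
width: 0.0654
```

```bash
python3 -c "
from h import *
plan(.607,.1085,.217,30)
c=cam('wrist');cv2.imwrite('pics/w4.png',c['pixels'])
c=cam('scene');crop(c,'s4.png',180,70,390,230,3)
"
```

```text
t 5.18 p [0.5286 0.353  0.2193] a 30.1 tilt 0.13 w 0.0654 F [ 0.3  0.6 -3.3]
yaw turn about y 0.1
tool shift after turn -0.0543 0.0023 -0.251
```

View pics/w4.png

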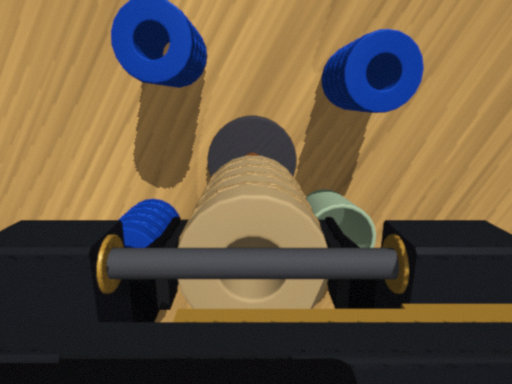

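View pics/s4.png

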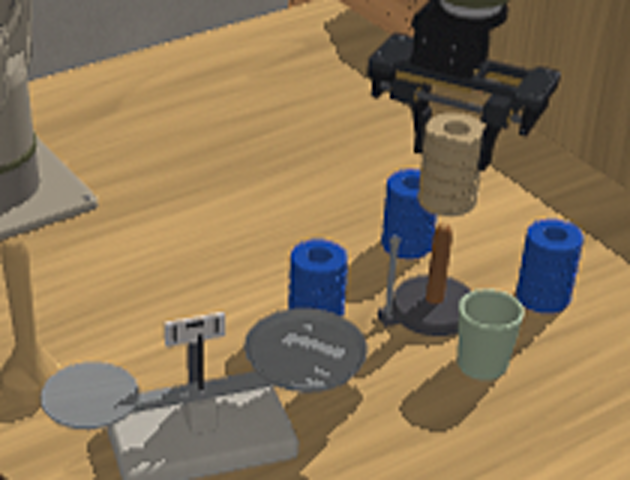

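The roll is off the post and hanging straight. Carrying it to the dish.

arm_command(
  targets=[
    [[-0.002, 0, -0.01, 0, 0, 0], [-0.004, 0, -0.02, 0, 0, 0], [-0.005, 0, -0.024, 0, 0, 0], [-0.006, 0, -0.025, 0, 0, 0], [-0.006, 0, -0.026, 0, 0, 0], [-0.006, 0, -0.026, 0, 0, 0], [-0.006, 0, -0.026, 0, 0, 0], [-0.006, 0, -0.026, 0, 0, 0], [-0.005, 0, -0.025, 0, 0, 0], [-0.005, 0, -0.022, 0, 0, 0], [-0.002, 0, -0.014, 0, 0, 0], [-0.0005, 0, -0.005, 0, 0, 0]],
  ],
)

```text
time: 6.28
ee_pos: [0.607, 0.1061, 0.2168]
eef_rot: [0.684, 0.182, -0.183, -0.683]
ft_force: [-0.6, -0.6, -3.4]
width: 0.0648
```

arm_command(
  targets=[
    [[0, 0, 0, 0, 0, 0], [0, 0, 0, 0, 0, 0]],
  ],
)

```text
time: 6.45
ee_pos: [0.6063, 0.1112, 0.217]
eef_rot: [-0.683, -0.183, 0.184, 0.683]
ft_force: [-0.1, 1.2, -3.4]
width: 0.0648
```

```bash
python3 -c "
from h import *
plan(.607,.111,.17,30)
c=cam('wrist');cv2.imwrite('pics/w5.png',c['pixels'])
c=cam('scene');crop(c,'s5.png',180,70,390,230,3)
c=cam('top');crop(c,'t5.png',180,110,360,260,4)
"
```

```text
t 6.45 p [0.6063 0.1112 0.217 ] a 30.1 tilt 0.06 w 0.0648 F [-0.1  1.2 -3.4]
yaw turn about y 0.1
tool shift after turn 0.0005 0.047 -0.0005
```

View pics/w5.png

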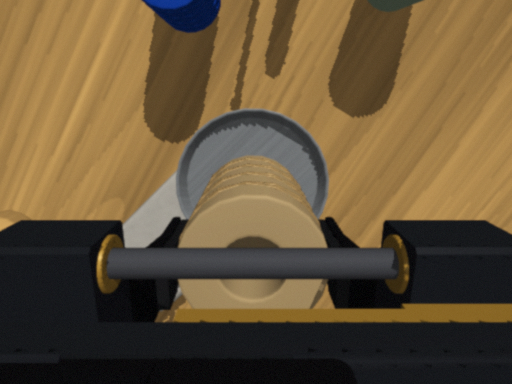

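View pics/s5.png

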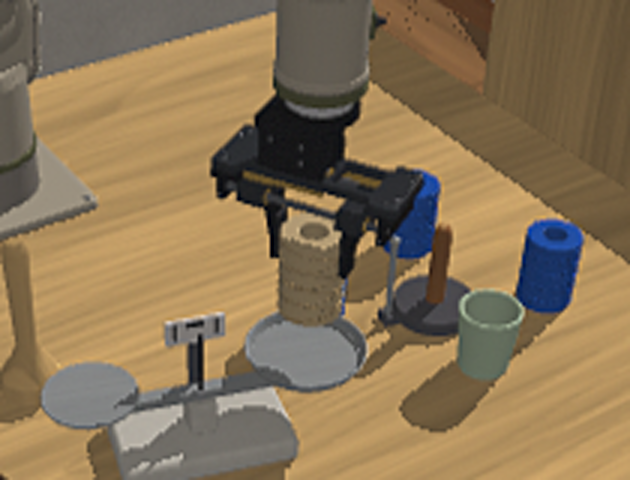

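View pics/t5.png

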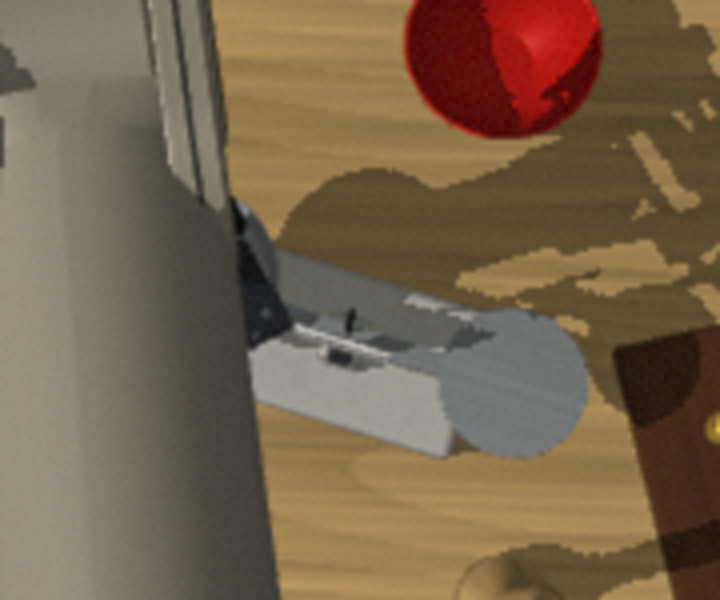

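```bash
python3 -c "
from h import *
c=cam('wrist');C=np.array([.607,.111,.11]);a=np.radians(30)
ex=np.array([np.cos(a),np.sin(a),0]);ez=np.array([-np.sin(a),np.cos(a),0])
for v in (ez,ex,-ex): print(proj(c,C+.065*v))
print(onz(c,252.5,110,.11)-.065*ez)
"
```

```text
(np.float64(251.59202406749802), np.float64(107.04228866509372))
(np.float64(328.29167143086704), np.float64(186.4982793743862))
(np.float64(174.29759148021967), np.float64(185.90716508504462))
[0.60877434 0.1093866  0.11      ]
```

The dish centre agrees within 3 mm. Lowering onto it.

arm_command(
  targets=[
    [[0, 0.01, 0, 0, 0, 0], [0, 0.014, 0, 0, 0, 0], [0, 0.012, 0, 0, 0, 0], [0, 0.01, 0, 0, 0, 0], [0, 0.006, 0, 0, 0, 0], [0, 0.005, 0, 0, 0, 0], [0, 0.004, 0, 0, 0, 0], [0, 0.003, 0, 0, 0, 0], [0, 0.003, 0, 0, 0, 0], [0, 0.002, 0, 0, 0, 0], [0, 0, 0, 0, 0, 0], [0, 0, 0, 0, 0, 0]],
  ],
)

```text
time: 7.65
ee_pos: [0.6068, 0.1106, 0.1487]
eef_rot: [-0.683, -0.184, 0.184, 0.683]
ft_force: [-1.2, 0.0, -1.9]
width: 0.065
```

```bash
python3 -c "
from h import *
plan(.607,.111,.145,30)
c=cam('scene');crop(c,'s6.png',180,70,390,230,3)
"
```

```text
t 7.65 p [0.6068 0.1106 0.1487] a 30.1 tilt 0.02 w 0.065 F [-1.2  0.  -1.9]
yaw turn about y 0.1
tool shift after turn 0.0004 0.0037 0.0003
```

View pics/s6.png

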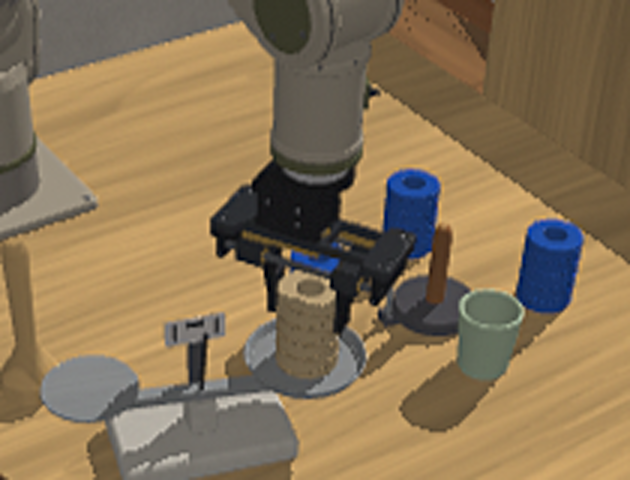

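The roll is on the dish, held, and the beam is already giving way. I'll ease it down the last few mm to the stop.

arm_command(
  targets=[
    [[0, 0.002, 0, 0, 0, 0], [0, 0.002, 0, 0, 0, 0], [0, 0.001, 0, 0, 0, 0], [0, 0, 0, 0, 0, 0], [0, 0, 0, 0, 0, 0], [0, 0, 0, 0, 0, 0]],
  ],
)

```text
time: 8.2
ee_pos: [0.6067, 0.1106, 0.1436]
eef_rot: [-0.683, -0.184, 0.184, 0.683]
ft_force: [0.9, -1.2, -2.0]
width: 0.0649
```

arm_command(
  targets=[
    [[0, 0.001, 0, 0, 0, 0], [0, 0, 0, 0, 0, 0], [0, 0, 0, 0, 0, 0], [0, 0, 0, 0, 0, 0]],
  ],
)

```text
time: 8.53
ee_pos: [0.6068, 0.1105, 0.1428]
eef_rot: [-0.683, -0.184, 0.183, 0.683]
ft_force: [-0.1, -0.9, 1.1]
width: 0.0647
```

arm_command(
  targets=[
    [[0, 0, 0, 0, 0, 0], [0, 0, 0, 0, 0, 0], [0, 0, 0, 0, 0, 0], [0, 0, 0, 0, 0, 0], [0, 0, 0, 0, 0, 0], [0, 0, 0, 0, 0, 0]],
  ],
  hand=1,
)

```text
time: 9.03
ee_pos: [0.6067, 0.1107, 0.1425]
eef_rot: [-0.683, -0.184, 0.184, 0.683]
ft_force: [-0.1, 0.3, -0.0]
width: 0.0858
```

```bash
python3 -c "
from h import *
plan(.607,.111,.26,30)
c=cam('scene');crop(c,'s7.png',180,70,390,230,3)
c=cam('wrist');cv2.imwrite('pics/w7.png',c['pixels'])
"
```

```text
t 9.03 p [0.6067 0.1107 0.1425] a 30.1 tilt 0.01 w 0.0858 F [-0.1  0.3 -0. ]
yaw turn about y 0.1
tool shift after turn 0.0004 -0.1175 0.0001
```

View pics/s7.png

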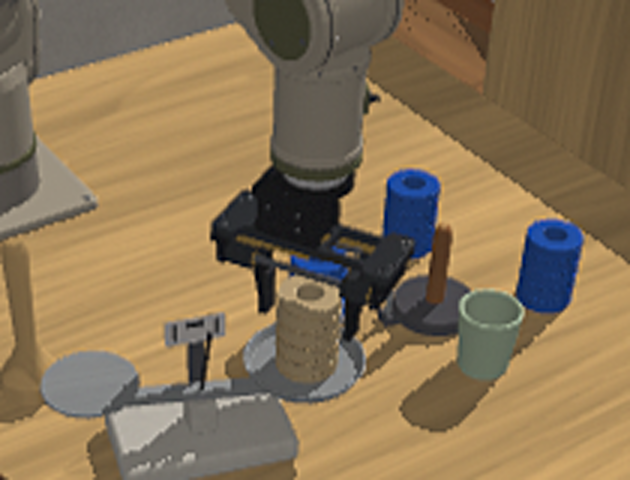

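View pics/w7.png

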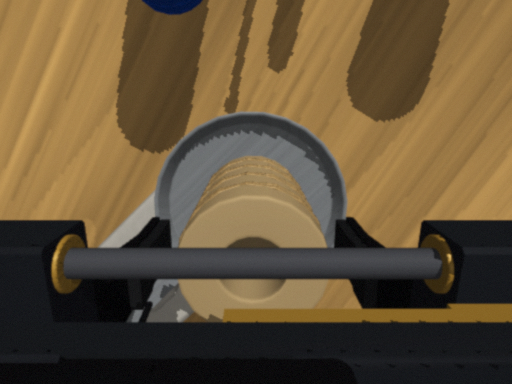

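Released; the roll stands in the middle of the dish. Now I'll rise and cross to the weights.

arm_command(
  targets=[
    [[0, -0.008, 0, 0, 0, 0], [0, -0.01, 0, 0, 0, 0], [0, -0.012, 0, 0, 0, 0], [0, -0.012, 0, 0, 0, 0], [0, -0.012, 0, 0, 0, 0], [0, -0.012, 0, 0, 0, 0], [0, -0.012, 0, 0, 0, 0], [0, -0.012, 0, 0, 0, 0], [0, -0.012, 0, 0, 0, 0], [0, -0.012, 0, 0, 0, 0], [0, -0.014, 0, 0, 0, 0]],
  ],
)

```text
time: 10.05
ee_pos: [0.6065, 0.1106, 0.2714]
eef_rot: [-0.683, -0.183, 0.184, 0.683]
ft_force: [0.5, -0.1, 0.5]
width: 0.0869
```

arm_command(
  targets=[
    [[0, 0, 0, 0, 5.7, 0], [0, 0, 0, 0, 5.7, 0], [0, 0, 0, 0, 5.7, 0]],
  ],
  hand=0.6,
)

```text
time: 10.3
ee_pos: [0.6068, 0.1106, 0.2714]
eef_rot: [-0.703, -0.079, 0.078, 0.703]
ft_force: [-0.7, -0.0, -0.9]
width: 0.0743
```

```bash
python3 -c "
from h import *
plan(.4215,-.29,.26)
c=cam('scene');crop(c,'s8.png',180,70,390,230,3)
"
```

```text
t 10.3 p [0.6068 0.1106 0.2714] a 12.7 tilt 0.03 w 0.0743 F [-0.7 -0.  -0.9]
yaw turn about y None
tool shift after turn -0.269 0.0114 -0.3499
```

View pics/s8.png

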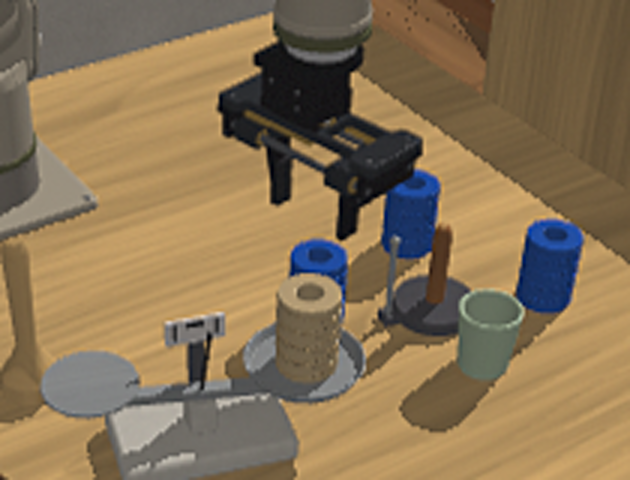

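arm_command(
  targets=[
    [[-0.01, 0, -0.013, 0, 0, 0], [-0.016, 0, -0.021, 0, 0, 0], [-0.018, 0, -0.023, 0, 0, 0], [-0.018, 0, -0.023, 0, 0, 0], [-0.018, 0, -0.023, 0, 0, 0], [-0.018, 0, -0.023, 0, 0, 0], [-0.018, 0, -0.023, 0, 0, 0], [-0.018, 0, -0.023, 0, 0, 0], [-0.018, 0, -0.023, 0, 0, 0], [-0.018, 0, -0.023, 0, 0, 0], [-0.018, 0, -0.023, 0, 0, 0], [-0.018, 0, -0.023, 0, 0, 0]],
  ],
)

```text
time: 11.35
ee_pos: [0.4646, -0.1943, 0.2711]
eef_rot: [-0.702, -0.081, 0.081, 0.703]
ft_force: [0.6, -0.0, -0.2]
width: 0.052
```

arm_command(
  targets=[
    [[-0.018, 0, -0.023, 0, 0, 0], [-0.018, 0, -0.023, 0, 0, 0], [-0.017, 0, -0.023, 0, 0, 0], [-0.01, 0, -0.017, 0, 0, 0], [0, 0, 0, 0, 0, 0], [0, 0, 0, 0, 0, 0]],
  ],
)

```text
time: 11.85
ee_pos: [0.4228, -0.2919, 0.2709]
eef_rot: [-0.703, -0.08, 0.08, 0.703]
ft_force: [-0.5, -0.4, -1.3]
width: 0.052
```

```bash
python3 -c "
from h import *
plan(.4215,-.29,.17)
c=cam('wrist');cv2.imwrite('pics/w9.png',c['pixels'])
print(proj(c,[.4215,-.29,.082]),proj(c,[.524,-.27,.077]))
c=cam('scene');crop(c,'s9.png',90,90,290,240,4)
"
```

```text
t 11.85 p [ 0.4228 -0.2919  0.2709] a 13.0 tilt 0.01 w 0.052 F [-0.5 -0.4 -1.3]
yaw turn about y None
tool shift after turn -0.0009 0.1009 0.0021
(np.float64(250.60921288259104), np.float64(163.68848076510542)) (np.float64(345.74653489589474), np.float64(165.94649908664604))
```

View pics/w9.png

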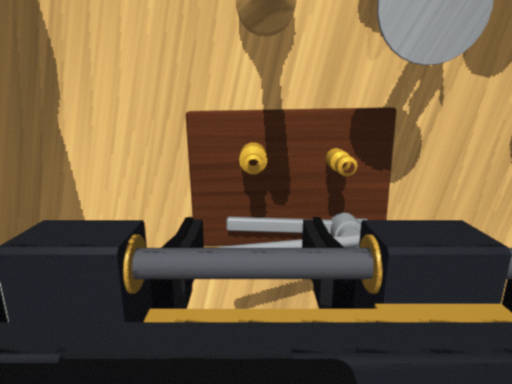

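View pics/s9.png

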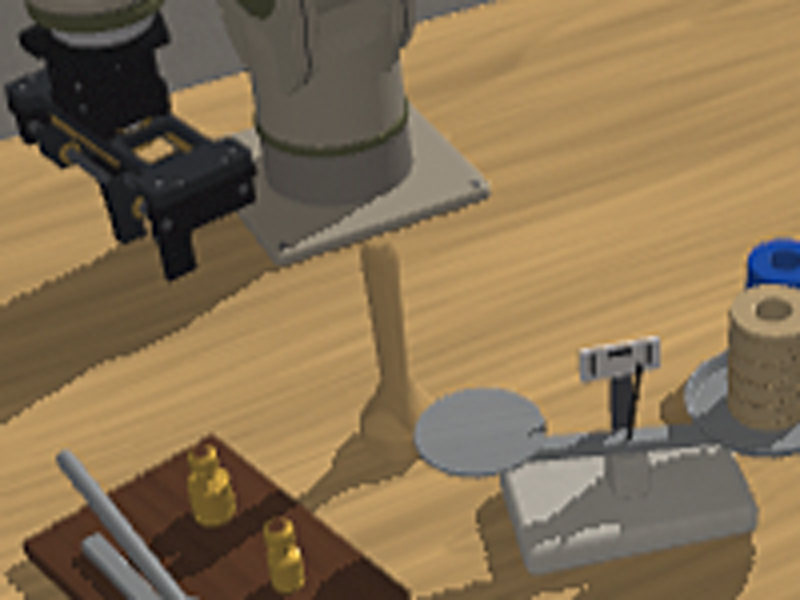

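The big weight (wider body) is at wrist pixel (253,160), under the fingers' centre line. The small one is at (345,163). Going down to a hover.

arm_command(
  targets=[
    [[0, 0.015, 0.0025, 0, 0, 0], [0, 0.022, 0, 0, 0, 0], [0, 0.025, 0, 0, 0, 0], [0, 0.025, 0, 0, 0, 0], [0, 0.025, 0, 0, 0, 0], [0, 0.025, 0, 0, 0, 0], [0, 0.023, 0, 0, 0, 0], [0, 0, 0, 0, 0, 0], [0, 0, 0, 0, 0, 0]],
  ],
)

```text
time: 12.7
ee_pos: [0.4227, -0.2875, 0.1103]
eef_rot: [-0.702, -0.08, 0.081, 0.703]
ft_force: [-0.0, -0.1, 0.5]
width: 0.0524
```

```bash
python3 -c "
from h import *
plan(.4215,-.29,.06)
c=cam('wrist');cv2.imwrite('pics/w10.png',c['pixels'])
print(proj(c,[.4215,-.29,.085]),proj(c,readout.read_state()['ee_pos']))
c=cam('scene');crop(c,'s10.png',60,110,220,230,5)
"
```

```text
t 12.7 p [ 0.4227 -0.2875  0.1103] a 13.1 tilt 0.13 w 0.0524 F [-0.  -0.1  0.5]
yaw turn about y None
tool shift after turn -0.0018 0.0503 -0.0022
(np.float64(248.04142336874105), np.float64(222.85208607861745)) (np.float64(251.82507421590992), np.float64(238.7221252548236))
```

View pics/w10.png

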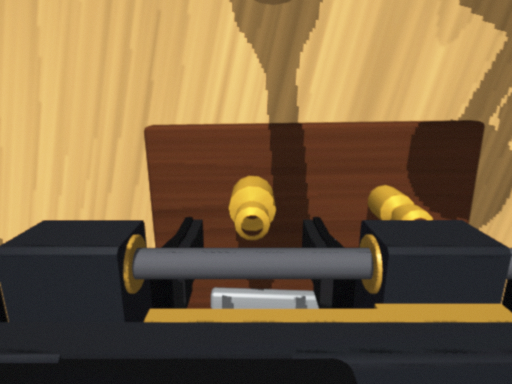

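View pics/s10.png

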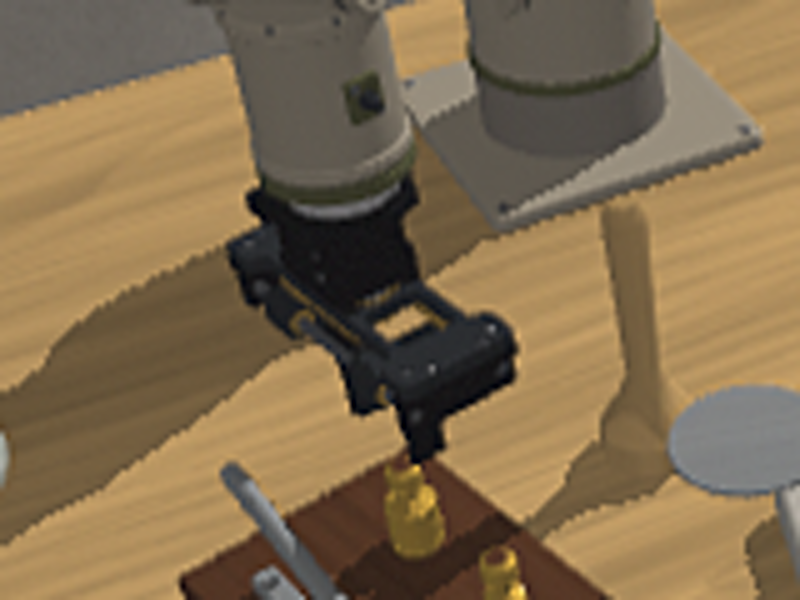

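arm_command(
  targets=[
    [[0, 0.01, -0.0015, 0, 0, 0], [0, 0.012, 0, 0, 0, 0], [0, 0.012, 0, 0, 0, 0], [0, 0.01, 0, 0, 0, 0], [0, 0.006, 0, 0, 0, 0], [0, 0, 0, 0, 0, 0], [0, 0, 0, 0, 0, 0]],
  ],
)

```text
time: 13.38
ee_pos: [0.4228, -0.2901, 0.0601]
eef_rot: [-0.702, -0.08, 0.08, 0.703]
ft_force: [0.6, -0.6, 0.5]
width: 0.052
```

arm_command(
  targets=[
    [[0, 0, 0, 0, 0, 0], [0, 0, 0, 0, 0, 0], [0, 0, 0, 0, 0, 0], [0, 0, 0, 0, 0, 0], [0, 0, 0, 0, 0, 0], [0, 0, 0, 0, 0, 0], [0, 0, 0, 0, 0, 0], [0, 0, 0, 0, 0, 0]],
  ],
  hand=0,
  grip_force=25,
)

```text
time: 14.05
ee_pos: [0.4232, -0.2901, 0.0606]
eef_rot: [-0.703, -0.08, 0.08, 0.703]
ft_force: [-0.4, 0.2, 1.8]
width: 0.0206
```

```bash
python3 -c "
from h import *
plan(.4215,-.29,.06)
c=cam('wrist');cv2.imwrite('pics/w11.png',c['pixels'])
c=cam('scene');crop(c,'s11.png',60,110,220,230,5)
"
```

```text
t 14.05 p [ 0.4232 -0.2901  0.0606] a 13.0 tilt 0.01 w 0.0206 F [-0.4  0.2  1.8]
yaw turn about y None
tool shift after turn -0.0016 0.0006 0.0004
```

View pics/w11.png

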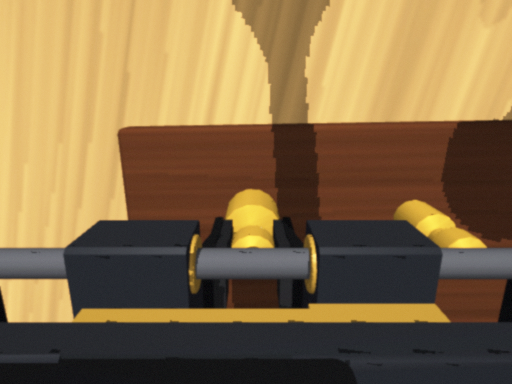

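View pics/s11.png

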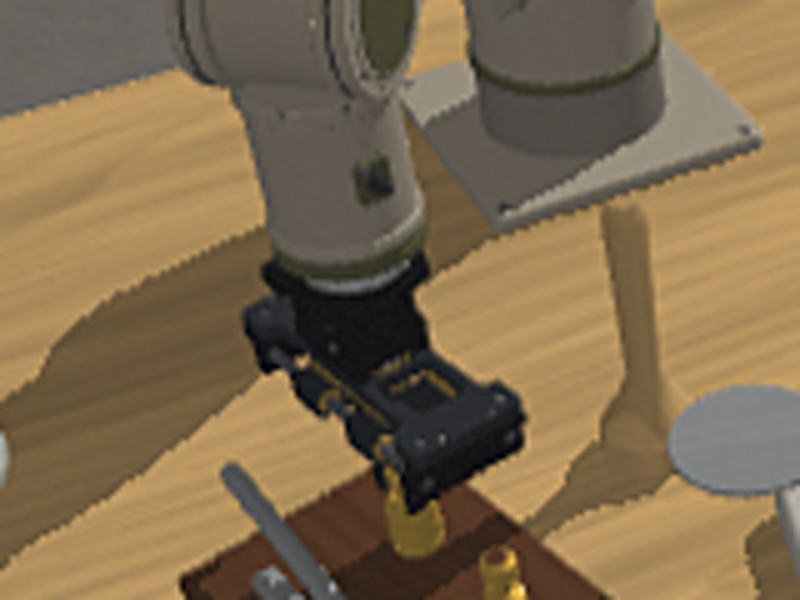

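The big weight's knob is gripped (20.6 mm). Lifting it.

arm_command(
  targets=[
    [[0, -0.008, 0, 0, 0, 0], [0, -0.015, 0, 0, 0, 0], [0, -0.02, 0, 0, 0, 0], [0, -0.022, 0, 0, 0, 0], [0, -0.022, 0, 0, 0, 0], [0, -0.022, 0, 0, 0, 0], [0, -0.022, 0, 0, 0, 0], [0, -0.022, 0, 0, 0, 0], [0, -0.02, 0, 0, 0, 0], [0, -0.012, 0, 0, 0, 0], [0, 0, 0, 0, 0, 0]],
  ],
)

```text
time: 15.07
ee_pos: [0.4239, -0.2906, 0.2479]
eef_rot: [0.703, 0.081, -0.079, -0.702]
ft_force: [0.1, 0.2, -2.3]
width: 0.0207
```

```bash
python3 -c "
from h import *
plan(.5495,-.1325,.24)
c=cam('scene');crop(c,'s12.png',90,70,290,240,4)
c=cam('top');crop(c,'t12.png',180,110,430,290,3)
"
```

```text
t 15.07 p [ 0.4239 -0.2906  0.2479] a 13.0 tilt 0.21 w 0.0207 F [ 0.1  0.2 -2.3]
yaw turn about y None
tool shift after turn 0.1579 0.0079 0.1258
```

View pics/s12.png

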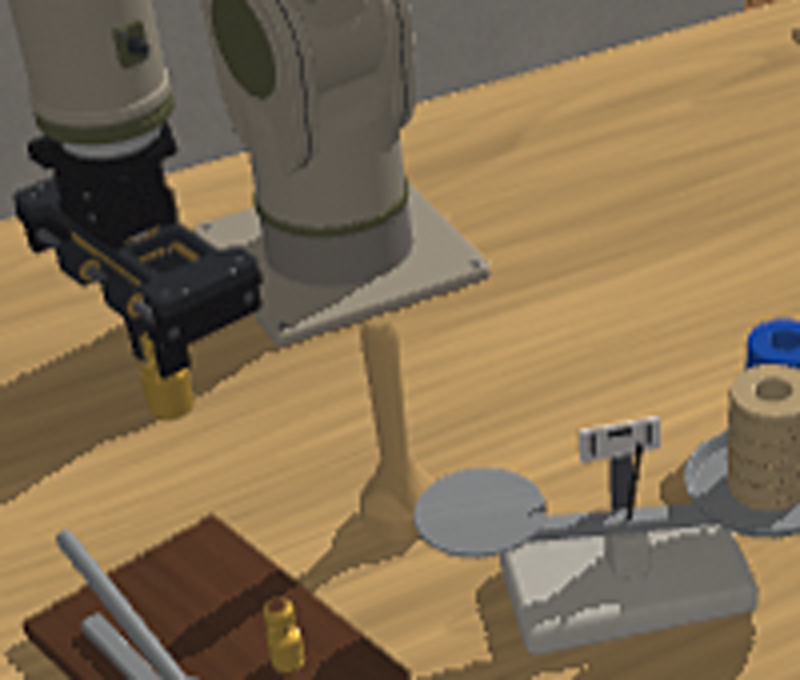

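View pics/t12.png

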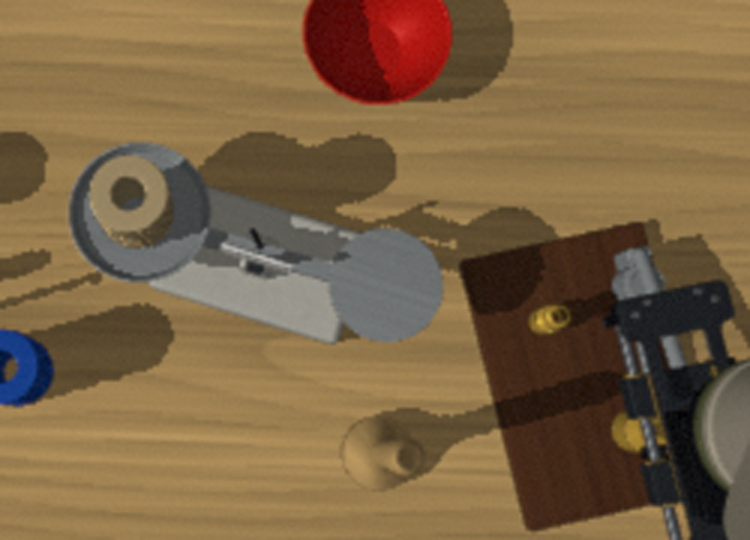

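Lifted. The wrist force, 2.3 N here against 3.4 N with the roll, suggests the roll is near 300 g, so both weights will probably be needed. I'll leave space on the plate for the second.

arm_command(
  targets=[
    [[0.009, 0, 0.007, 0, 0, 0], [0.016, 0, 0.013, 0, 0, 0], [0.018, 0, 0.014, 0, 0, 0], [0.018, 0, 0.014, 0, 0, 0], [0.018, 0, 0.014, 0, 0, 0], [0.018, 0, 0.015, 0, 0, 0], [0.018, 0, 0.015, 0, 0, 0], [0.018, 0, 0.014, 0, 0, 0], [0.016, 0, 0.013, 0, 0, 0], [0.009, 0, 0.007, 0, 0, 0], [0, 0, 0, 0, 0, 0], [0, 0, 0, 0, 0, 0]],
  ],
)

```text
time: 16.17
ee_pos: [0.5484, -0.1315, 0.2445]
eef_rot: [0.703, 0.08, -0.081, -0.702]
ft_force: [0.4, -0.1, -2.6]
width: 0.0209
```

```bash
python3 -c "
from h import *
plan(.5495,-.1325,.17)
c=cam('wrist');cv2.imwrite('pics/w13.png',c['pixels'])
C=np.array([.545,-.1125,.115]);a=np.radians(13)
ex=np.array([np.cos(a),np.sin(a),0]);ez=np.array([-np.sin(a),np.cos(a),0])
for v in (ez,ex,-ex): print(proj(c,C+.05*v))
"
```

```text
t 16.17 p [ 0.5484 -0.1315  0.2445] a 13.0 tilt 0.12 w 0.0209 F [ 0.4 -0.1 -2.6]
yaw turn about y None
tool shift after turn 0.0009 0.0745 -0.0012
(np.float64(252.77219154264233), np.float64(99.75407518771979))
(np.float64(308.7188717978998), np.float64(157.7020535669019))
(np.float64(196.72247447671373), np.float64(157.58854044658176))
```

View pics/w13.png

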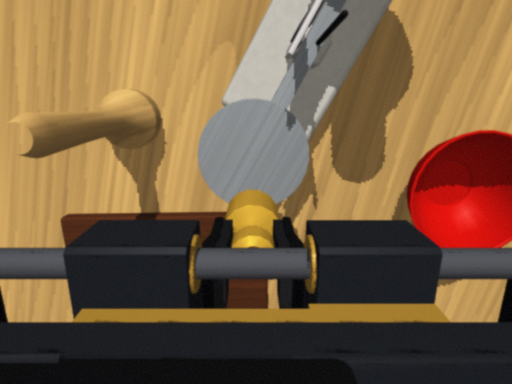

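Plate centre confirmed to about 2 mm (wrist columns 198–310, top row 98). Lowering the weight.

arm_command(
  targets=[
    [[0.001, 0.008, -0.001, 0, 0, 0], [0, 0.014, 0, 0, 0, 0], [0, 0.015, 0, 0, 0, 0], [0, 0.015, 0, 0, 0, 0], [0, 0.013, 0, 0, 0, 0], [0, 0.008, 0, 0, 0, 0], [0, 0.005, 0, 0, 0, 0], [0, 0.004, 0, 0, 0, 0], [0, 0.003, 0, 0, 0, 0], [0, 0.003, 0, 0, 0, 0], [0, 0.003, 0, 0, 0, 0], [0, 0, 0, 0, 0, 0]],
  ],
)

```text
time: 17.22
ee_pos: [0.5501, -0.1325, 0.1545]
eef_rot: [0.703, 0.08, -0.08, -0.703]
ft_force: [0.3, -0.1, 0.2]
width: 0.0207
```

arm_command(
  targets=[
    [[0, 0, 0, 0, 0, 0], [0, 0, 0, 0, 0, 0], [0, 0, 0, 0, 0, 0]],
  ],
)

```text
time: 17.47
ee_pos: [0.5502, -0.1325, 0.1549]
eef_rot: [0.703, 0.08, -0.08, -0.703]
ft_force: [0.1, 0.1, 0.4]
width: 0.0207
```

```bash
python3 -c "
from h import *
plan(.5495,-.1325,.15)
c=cam('scene');crop(c,'s14.png',170,120,320,240,5)
"
```

```text
t 17.47 p [ 0.5502 -0.1325  0.1549] a 13.0 tilt 0.04 w 0.0207 F [0.1 0.1 0.4]
yaw turn about y None
tool shift after turn -0.0007 0.0049 0.0001
```

View pics/s14.png

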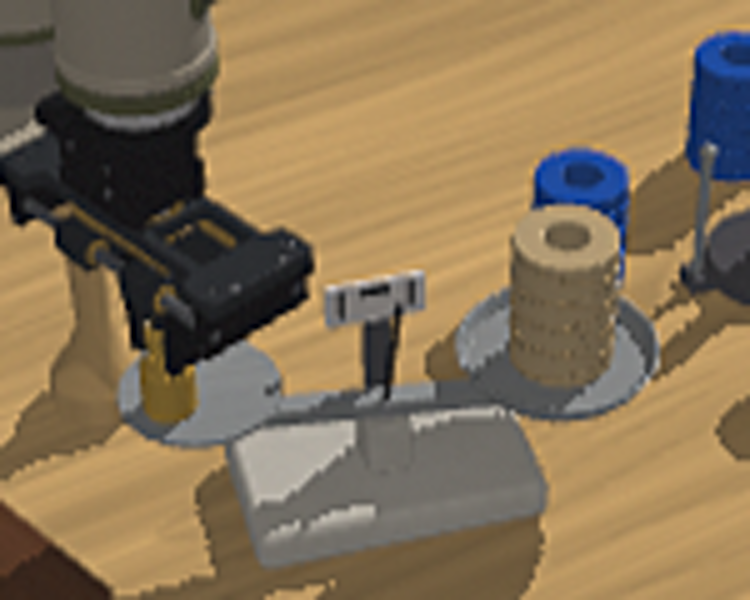

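It's resting on the plate (tool force about 0). Releasing.

arm_command(
  targets=[
    [[0, 0, 0, 0, 0, 0], [0, 0, 0, 0, 0, 0], [0, 0, 0, 0, 0, 0], [0, 0, 0, 0, 0, 0]],
  ],
  hand=0.5,
)

```text
time: 17.85
ee_pos: [0.55, -0.1323, 0.1545]
eef_rot: [-0.703, -0.08, 0.08, 0.703]
ft_force: [0.4, -0.9, -0.0]
width: 0.0387
```

arm_command(
  targets=[
    [[0, -0.008, 0, 0, 0, 0], [0, -0.012, 0, 0, 0, 0], [0, -0.015, 0, 0, 0, 0], [0, -0.015, 0, 0, 0, 0], [0, -0.015, 0, 0, 0, 0], [0, -0.015, 0, 0, 0, 0], [0, -0.012, 0, 0, 0, 0], [0, -0.008, 0, 0, 0, 0], [0, 0, 0, 0, 0, 0], [0, 0, 0, 0, 0, 0]],
  ],
)

```text
time: 18.68
ee_pos: [0.55, -0.1324, 0.2547]
eef_rot: [-0.703, -0.08, 0.08, 0.703]
ft_force: [0.7, -0.1, -0.6]
width: 0.0434
```

```bash
python3 -c "
from h import *
plan(.524,-.27,.25)
c=cam('scene');crop(c,'s15.png',170,120,320,240,5)
c=cam('wrist');cv2.imwrite('pics/w15.png',c['pixels'])
"
```

```text
t 18.68 p [ 0.55   -0.1324  0.2547] a 13.0 tilt 0.03 w 0.0434 F [ 0.7 -0.1 -0.6]
yaw turn about y None
tool shift after turn -0.0563 0.0047 -0.1282
```

View pics/s15.png

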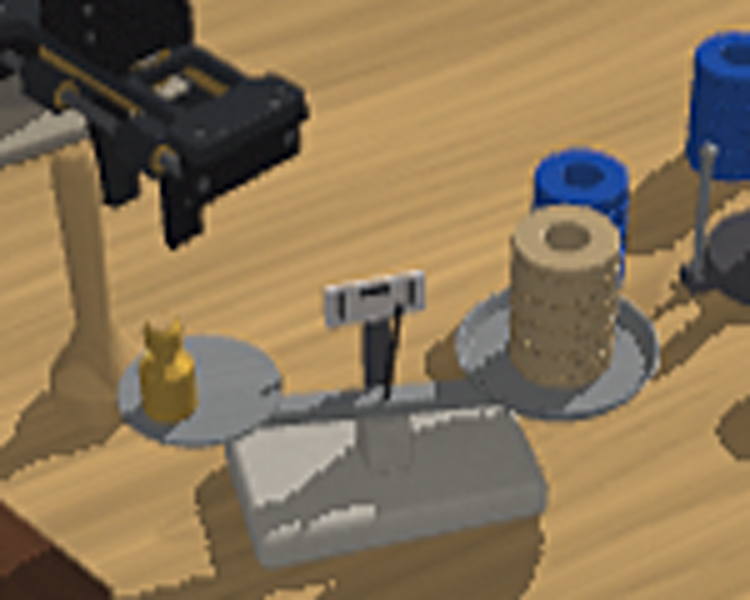

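View pics/w15.png

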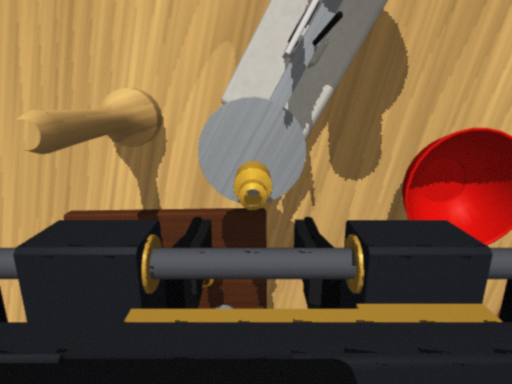

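The beam is still clearly dish-down: plate centre row 198 against 201.3 when level, which is about 12 mm or roughly 95 g. The small weight is needed too.

arm_command(
  targets=[
    [[-0.004, 0, -0.008, 0, 0, 0], [-0.007, 0, -0.016, 0, 0, 0], [-0.008, 0, -0.018, 0, 0, 0], [-0.008, 0, -0.018, 0, 0, 0], [-0.008, 0, -0.018, 0, 0, 0], [-0.008, 0, -0.018, 0, 0, 0], [-0.007, 0, -0.016, 0, 0, 0], [-0.004, 0, -0.01, 0, 0, 0], [0, 0.01, -0.006, 0, 0, 0], [0, 0.02, 0, 0, 0, 0], [0, 0.02, 0, 0, 0, 0], [0, 0.02, 0, 0, 0, 0]],
  ],
)

```text
time: 19.78
ee_pos: [0.5262, -0.2686, 0.1826]
eef_rot: [-0.702, -0.08, 0.08, 0.703]
ft_force: [0.2, -0.8, -0.1]
width: 0.0435
```

arm_command(
  targets=[
    [[0, 0.02, 0, 0, 0, 0], [0, 0.02, 0, 0, 0, 0], [0, 0.02, 0, 0, 0, 0], [0, 0.015, 0, 0, 0, 0], [0, 0, 0, 0, 0, 0], [0, 0, 0, 0, 0, 0]],
  ],
  hand=0.6,
)

```text
time: 20.28
ee_pos: [0.5257, -0.2686, 0.1085]
eef_rot: [-0.702, -0.08, 0.081, 0.703]
ft_force: [0.8, -0.3, 0.6]
width: 0.0521
```

```bash
python3 -c "
from h import *
plan(.524,-.27,.055)
c=cam('wrist');cv2.imwrite('pics/w16.png',c['pixels'])
print(proj(c,[.524,-.27,.08]))
c=cam('scene');crop(c,'s16.png',60,110,220,230,5)
"
```

```text
t 20.28 p [ 0.5257 -0.2686  0.1085] a 13.0 tilt 0.12 w 0.0521 F [ 0.8 -0.3  0.6]
yaw turn about y None
tool shift after turn -0.002 0.0535 -0.001
(np.float64(247.77490673523062), np.float64(219.08164947385112))
```

View pics/w16.png

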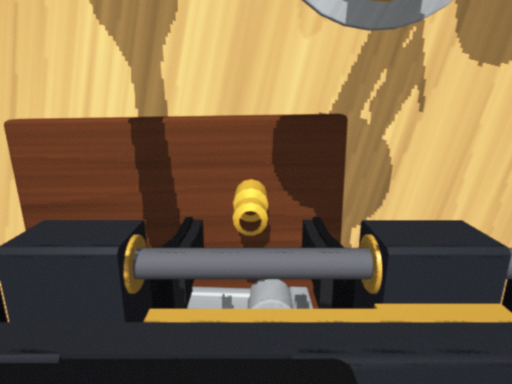

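View pics/s16.png

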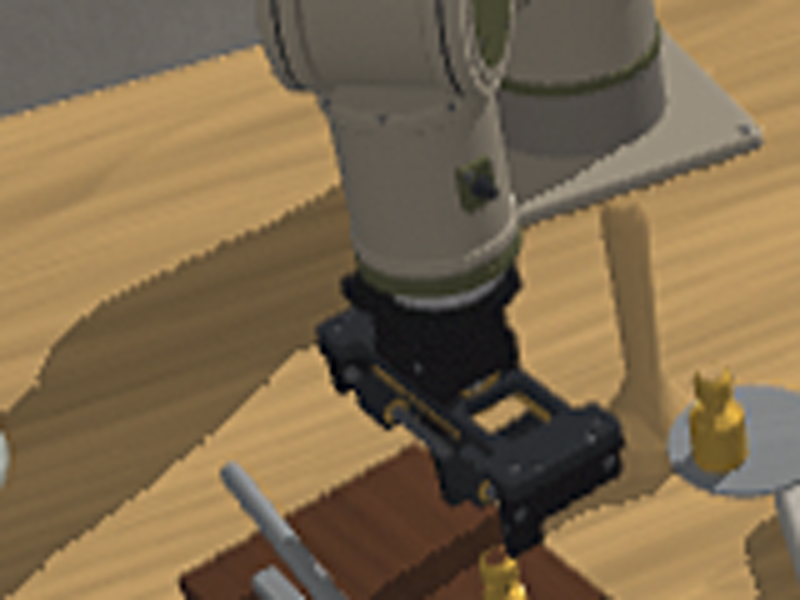

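arm_command(
  targets=[
    [[-0.001, 0.01, -0.001, 0, 0, 0], [0, 0.013, 0, 0, 0, 0], [0, 0.013, 0, 0, 0, 0], [0, 0.011, 0, 0, 0, 0], [0, 0.006, 0, 0, 0, 0], [0, 0, 0, 0, 0, 0], [0, 0, 0, 0, 0, 0]],
  ],
)

```text
time: 20.97
ee_pos: [0.5252, -0.2705, 0.0561]
eef_rot: [-0.702, -0.08, 0.08, 0.703]
ft_force: [-0.4, -0.7, -0.0]
width: 0.0522
```

arm_command(
  targets=[
    [[0, 0, 0, 0, 0, 0], [0, 0, 0, 0, 0, 0], [0, 0, 0, 0, 0, 0], [0, 0, 0, 0, 0, 0], [0, 0, 0, 0, 0, 0], [0, 0, 0, 0, 0, 0], [0, 0, 0, 0, 0, 0], [0, 0, 0, 0, 0, 0]],
  ],
  hand=0,
  grip_force=25,
)

```text
time: 21.63
ee_pos: [0.5254, -0.2706, 0.0566]
eef_rot: [-0.703, -0.08, 0.08, 0.703]
ft_force: [-0.5, 0.0, 2.4]
width: 0.0211
```

arm_command(
  targets=[
    [[0, -0.008, 0, 0, 0, 0], [0, -0.015, 0, 0, 0, 0], [0, -0.02, 0, 0, 0, 0], [0, -0.022, 0, 0, 0, 0], [0, -0.022, 0, 0, 0, 0], [0, -0.022, 0, 0, 0, 0], [0, -0.022, 0, 0, 0, 0], [0, -0.022, 0, 0, 0, 0], [0, -0.022, 0, 0, 0, 0], [0, -0.015, 0, 0, 0, 0], [0, 0, 0, 0, 0, 0]],
  ],
)

```text
time: 22.55
ee_pos: [0.5264, -0.2713, 0.2503]
eef_rot: [0.703, 0.082, -0.078, -0.702]
ft_force: [0.7, -0.7, -0.6]
width: 0.0207
```

```bash
python3 -c "
from h import *
plan(.5405,-.0915,.245)
c=cam('scene');crop(c,'s17.png',90,70,290,230,4)
c=cam('top');crop(c,'t17.png',180,110,430,290,3)
"
```

```text
t 22.55 p [ 0.5264 -0.2713  0.2503] a 13.0 tilt 0.29 w 0.0207 F [ 0.7 -0.7 -0.6]
yaw turn about y None
tool shift after turn 0.0542 0.0053 0.1721
```

View pics/s17.png

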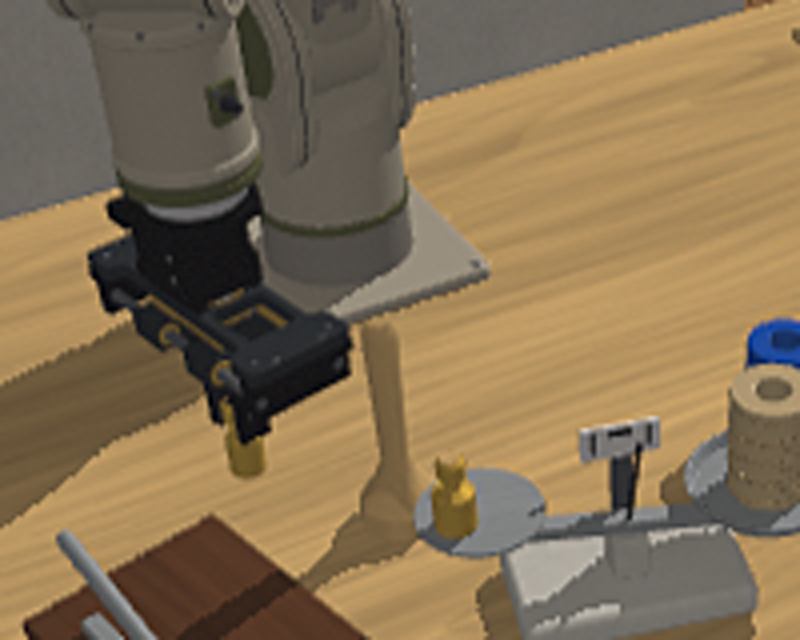

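View pics/t17.png

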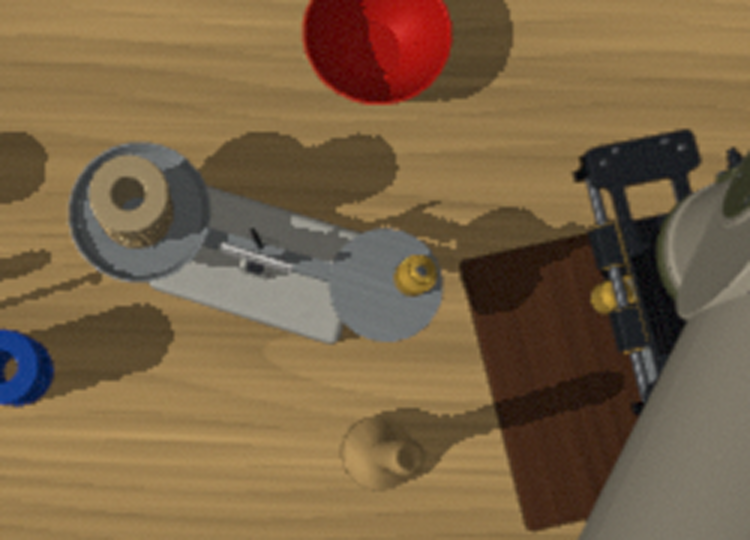

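```bash
python3 -c "
from h import *
# w15 pose
import cv2
s=readout.read_state();c=cam('wrist')
T=np.eye(4);T[:3,:3]=Rot.from_quat([-0.703,-0.08,0.08,0.703]).as_matrix();T[:3,3]=[.55,-.1324,.2547]
W=T@c['mount'];c['R']=W[:3,:3].T;c['t']=-W[:3,:3].T@W[:3,3]
print(onz(c,35,132,.205),onz(c,137,117,.03))
t=cam('top');print(onz(t,314,262,.205), onz(t,307,261,.03))
"
```

```text
[ 0.405021   -0.11460527  0.205     ] [ 0.41093727 -0.11359703  0.03      ]
[ 0.39743381 -0.11384843  0.205     ] [ 0.39631845 -0.11994276  0.03      ]
```

arm_command(
  targets=[
    [[0.003, 0, 0.009, 0, 0, 0], [0.005, 0, 0.016, 0, 0, 0], [0.006, 0, 0.019, 0, 0, 0], [0.006, 0, 0.019, 0, 0, 0], [0.006, 0, 0.019, 0, 0, 0], [0.006, 0, 0.019, 0, 0, 0], [0.006, 0, 0.019, 0, 0, 0], [0.006, 0, 0.019, 0, 0, 0], [0.005, 0, 0.016, 0, 0, 0], [0.003, 0, 0.01, 0, 0, 0], [0.002, 0, 0.007, 0, 0, 0], [0, 0, 0, 0, 0, 0]],
  ],
)

```text
time: 23.75
ee_pos: [0.5392, -0.0891, 0.2461]
eef_rot: [-0.702, -0.081, 0.081, 0.703]
ft_force: [0.5, -0.5, -0.3]
width: 0.0207
```

arm_command(
  targets=[
    [[0, 0, 0, 0, 0, 0], [0, 0, 0, 0, 0, 0]],
  ],
)

```text
time: 23.92
ee_pos: [0.5391, -0.092, 0.2465]
eef_rot: [0.703, 0.079, -0.08, -0.703]
ft_force: [-0.1, -1.0, -2.2]
width: 0.021
```

```bash
python3 -c "
from h import *
plan(.5405,-.0915,.16)
c=cam('wrist');cv2.imwrite('pics/w18.png',c['pixels'])
"
```

```text
t 23.92 p [ 0.5391 -0.092   0.2465] a 12.9 tilt 0.02 w 0.021 F [-0.1 -1.  -2.2]
yaw turn about y None
tool shift after turn 0.0015 0.0865 0.0002
```

View pics/w18.png

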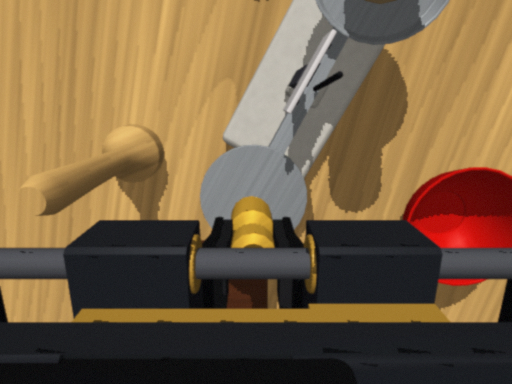

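The masher handle ends at x≈0.42 and the gripper body at x≈0.446, so there is about 29 mm between them. Lowering the small weight.

arm_command(
  targets=[
    [[0.0015, 0.008, 0, 0, 0, 0], [0, 0.014, 0, 0, 0, 0], [0, 0.015, 0, 0, 0, 0], [0, 0.015, 0, 0, 0, 0], [0, 0.015, 0, 0, 0, 0], [0, 0.01, 0, 0, 0, 0], [0, 0.006, 0, 0, 0, 0], [0, 0.005, 0, 0, 0, 0], [0, 0.004, 0, 0, 0, 0], [0, 0.003, 0, 0, 0, 0], [0, 0.003, 0, 0, 0, 0], [0, 0.002, 0, 0, 0, 0]],
  ],
)

```text
time: 24.97
ee_pos: [0.541, -0.0905, 0.1466]
eef_rot: [0.703, 0.08, -0.08, -0.703]
ft_force: [-0.5, -1.4, -0.7]
width: 0.0209
```

arm_command(
  targets=[
    [[0, 0.002, 0, 0, 0, 0], [0, 0.002, 0, 0, 0, 0], [0, 0.002, 0, 0, 0, 0], [0, 0.001, 0, 0, 0, 0], [0, 0, 0, 0, 0, 0], [0, 0, 0, 0, 0, 0]],
  ],
)

```text
time: 25.47
ee_pos: [0.5408, -0.0904, 0.1396]
eef_rot: [-0.703, -0.08, 0.08, 0.703]
ft_force: [-0.2, -0.1, 1.1]
width: 0.0209
```

```bash
python3 -c "
from h import *
plan(.5405,-.0915,.136)
c=cam('scene');crop(c,'s19.png',170,120,320,240,5)
"
```

```text
t 25.47 p [ 0.5408 -0.0904  0.1396] a 13.0 tilt 0.01 w 0.0209 F [-0.2 -0.1  1.1]
yaw turn about y None
tool shift after turn -0.0005 0.0036 -0.001
```

View pics/s19.png

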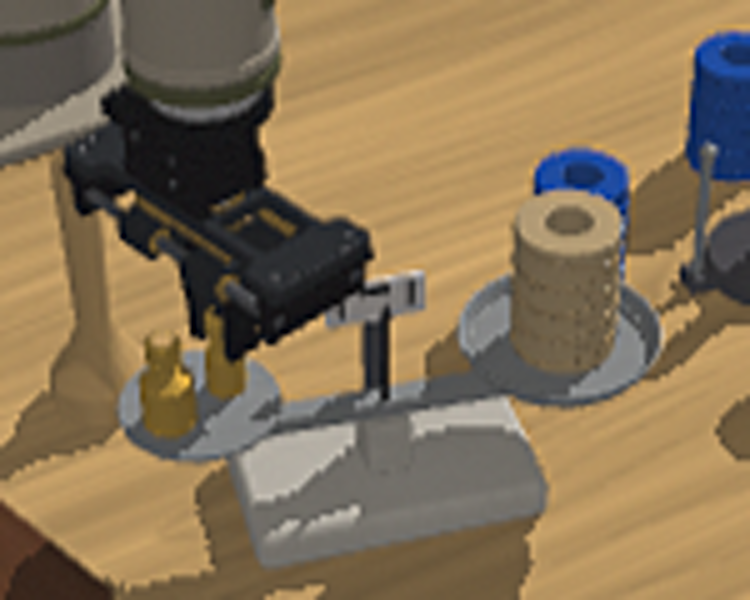

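The beam is close to level. Easing down 2 mm more, then releasing.

arm_command(
  targets=[
    [[0, 0.001, 0, 0, 0, 0], [0, 0.001, 0, 0, 0, 0], [0, 0, 0, 0, 0, 0], [0, 0, 0, 0, 0, 0], [0, 0, 0, 0, 0, 0]],
  ],
)

```text
time: 25.93
ee_pos: [0.5408, -0.0904, 0.1375]
eef_rot: [-0.703, -0.08, 0.08, 0.703]
ft_force: [-0.6, -0.6, 0.1]
width: 0.0208
```

arm_command(
  targets=[
    [[0, 0, 0, 0, 0, 0], [0, 0, 0, 0, 0, 0], [0, 0, 0, 0, 0, 0], [0, 0, 0, 0, 0, 0], [0, 0, 0, 0, 0, 0], [0, 0, 0, 0, 0, 0]],
  ],
  hand=0.45,
)

```text
time: 26.43
ee_pos: [0.5408, -0.0904, 0.1375]
eef_rot: [-0.703, -0.08, 0.08, 0.703]
ft_force: [0.0, 0.3, -0.4]
width: 0.0389
```

arm_command(
  targets=[
    [[0, -0.005, 0, 0, 0, 0], [0, -0.01, 0, 0, 0, 0], [0, -0.015, 0, 0, 0, 0], [0, -0.015, 0, 0, 0, 0], [0, -0.015, 0, 0, 0, 0], [0, -0.015, 0, 0, 0, 0], [0, -0.015, 0, 0, 0, 0], [0, -0.015, 0, 0, 0, 0], [0, -0.015, 0, 0, 0, 0], [0, -0.01, 0, 0, 0, 0], [0, 0, 0, 0, 0, 0], [0, 0, 0, 0, 0, 0]],
  ],
)

```text
time: 27.43
ee_pos: [0.5409, -0.0905, 0.2679]
eef_rot: [-0.703, -0.08, 0.08, 0.703]
ft_force: [0.3, 1.0, -1.2]
width: 0.0394
```

```bash
python3 -c "
from h import *
plan(.5405,-.0915,.136)
c=cam('scene');crop(c,'s20.png',170,120,320,240,5)
c=cam('wrist');cv2.imwrite('pics/w20.png',c['pixels'])
c=cam('top');crop(c,'t20.png',180,110,430,290,3)
"
```

```text
t 27.43 p [ 0.5409 -0.0905  0.2679] a 13.0 tilt 0.06 w 0.0394 F [ 0.3  1.  -1.2]
yaw turn about y None
tool shift after turn -0.0006 0.1319 -0.0009
```

View pics/s20.png

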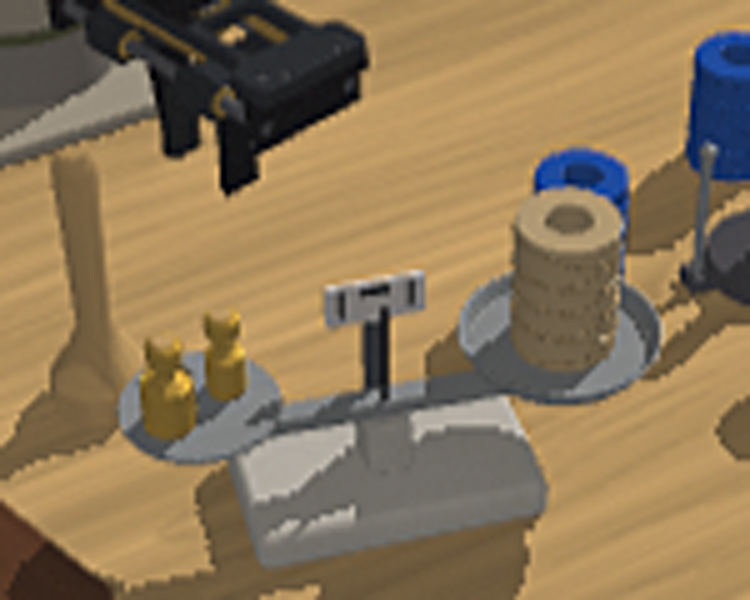

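View pics/w20.png

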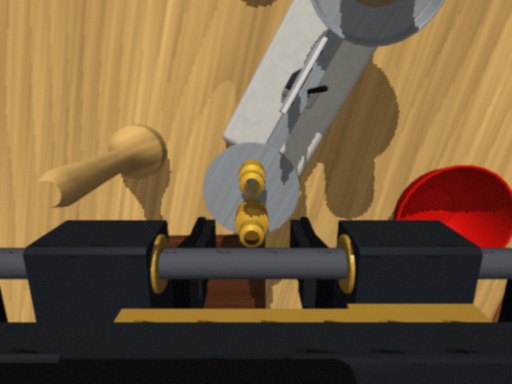

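View pics/t20.png

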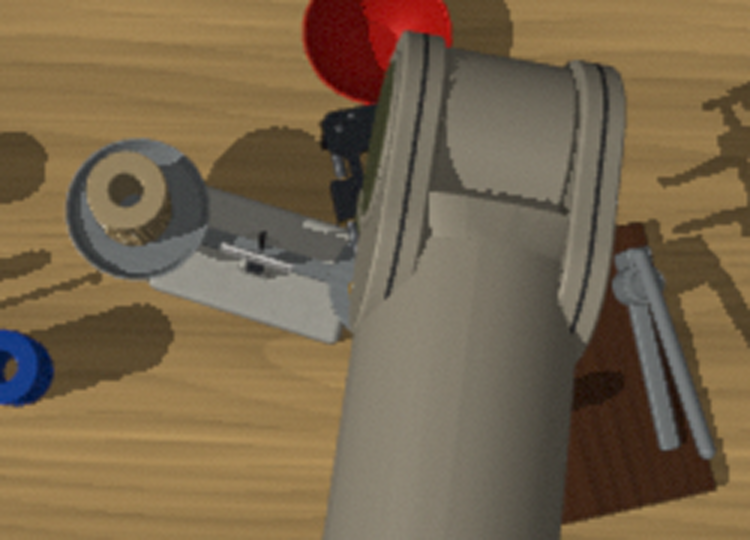

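Both weights stand upright, and the pointer is at the middle of the card (scene crop (385,310)). I'll let it settle and do the final checks.

arm_command(
  targets=[
    [[0, 0, 0, 0, 0, 0], [0, 0, 0, 0, 0, 0], [0, 0, 0, 0, 0, 0], [0, 0, 0, 0, 0, 0], [0, 0, 0, 0, 0, 0], [0, 0, 0, 0, 0, 0], [0, 0, 0, 0, 0, 0], [0, 0, 0, 0, 0, 0], [0, 0, 0, 0, 0, 0], [0, 0, 0, 0, 0, 0], [0, 0, 0, 0, 0, 0], [0, 0, 0, 0, 0, 0]],
  ],
)

```text
time: 28.58
ee_pos: [0.5407, -0.0904, 0.2675]
eef_rot: [-0.703, -0.08, 0.08, 0.703]
ft_force: [0.7, 0.4, 1.3]
width: 0.0392
```

```bash
python3 -c "
from h import *
t=cam('top')
print('roll',onz(t,221.7,173.,.197).round(4),'dish',onz(t,225.7,179.,.112).round(4))
c=cam('wrist');print('plate',onz(c,252,188,.1).round(4),'small top',onz(c,252.5,187,.16).round(4),'big top',onz(c,251,237,.165).round(4))
s=cam('scene');crop(s,'s21.png',170,120,320,240,5)
old=cv2.imread('pics/s20.png');new=cv2.imread('pics/s21.png');print(cv2.absdiff(old,new).max())
S5=lambda x,y:(170+x/5-.4,120+y/5-.4)
for z in (.095,.1,.105): print(onz(s,*S5(200,407),z).round(4))
print(onz(s,*S5(567,212),.195).round(4),onz(s,*S5(560,325),.11).round(4))
cv2.imwrite('pics/s22.png',s['pixels'])
"
```

```text
roll [0.6047 0.1114 0.197 ] dish [0.6057 0.1079 0.112 ]
plate [ 0.5457 -0.109   0.1   ] small top [ 0.5422 -0.0921  0.16  ] big top [ 0.5507 -0.1347  0.165 ]
102
[ 0.5424 -0.1104  0.095 ]
[ 0.5475 -0.1126  0.1   ]
[ 0.5526 -0.1149  0.105 ]
[0.6048 0.1132 0.195 ] [0.6081 0.1097 0.11  ]
```

View pics/s22.png

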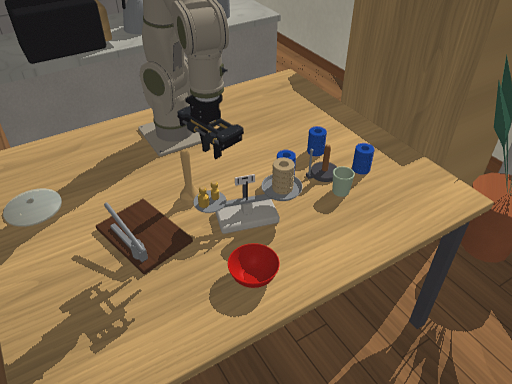

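```bash
python3 -c "
from h import *
a=cv2.imread('pics/s20.png').astype(int);b=cv2.imread('pics/s21.png').astype(int)
d=np.abs(a-b).max(2)[::5,::5]; ys,xs=np.where(d>40); print(list(zip(xs*5,ys*5))[:40])
print(d[30:,20:].max(), readout.read_state()['time'])
"
```

```text
[(np.int64(235), np.int64(40)), (np.int64(240), np.int64(40)), (np.int64(225), np.int64(85)), (np.int64(355), np.int64(100)), (np.int64(320), np.int64(120)), (np.int64(310), np.int64(125)), (np.int64(310), np.int64(130)), (np.int64(190), np.int64(150)), (np.int64(265), np.int64(150)), (np.int64(265), np.int64(155)), (np.int64(245), np.int64(185)), (np.int64(245), np.int64(190))]
52 28.7333
```

View pics/s21.png

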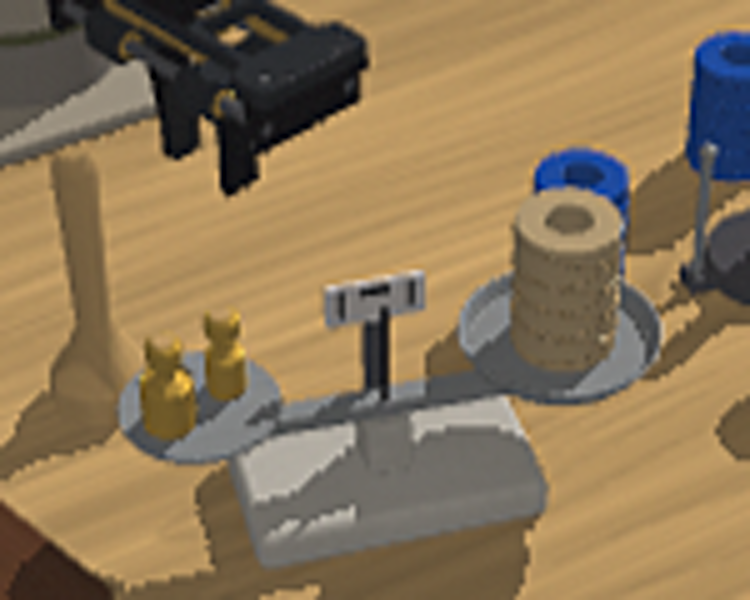

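The changes are only at the gripper's edges; the balance is still, level and clear of the robot. Handing in.

```bash
python3 -c "
from h import *
print(r.close_job())"
```

```text
the job is handed in; nothing more can be done
None
```

I slid the twine roll up off its post and set it down in the dish while still gripped. I then stood both brass weights on the plate. The job was handed in at about 28.7 s of the 72 s allowed, and no verdict was reported.

**How much twine:** the roll weighs roughly 300 g. With only the 200 g weight on, the beam still hung about 12 mm dish-down, around 95 g short, so the 100 g weight was needed.

**Last checks from the cameras:**
- **Roll:** upright, within about 5 mm of the dish centre.
- **Weights:** both upright on the plate, each about 20–25 mm from its centre by measurement.
- **Beam:** the pointer is at the middle of the scale card. Pictures about 1 s apart showed no movement of the balance.
- **Robot:** the gripper is well clear and touching nothing.
- **Things to leave alone:** the garlic press, cup, masher and bowl look unmoved by eye; I did not measure their final positions.

**Disagreements:** no check failed. The cameras differed by up to about 8 mm in x when locating the dish and plate. The wrist view showed a small sideways offset of about 3 pixels. Both are well inside the limits.

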